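# Fit and snug a band clamp on a barbed manifold outlet

## Robot

A 6-joint arm with a two-finger parallel gripper is mounted at the origin on a cart in front of the work surface, level with it; the furniture and walls round the work are solid. World frame = base frame: x ahead of the robot, y to its left, z up, the work surface at z = 0. Lengths are in m, angles in rad, forces in N, time in s.
With the tool pointing down it reaches from about 0.3 to 0.875 m from the base axis. Payload 6.4 kg.
Tool frame: the origin (TCP) lies between the finger pads; the fingertips stand 25 mm ahead of it and the grasp point (between the pads) lies 6 mm ahead of it; z points along the fingers, y is the line along which they close (so a half turn about z gives the same grasp; the last joint's range is limited). The gripper opens to 85 mm and grips with 20 to 120 N. Pads are 22 mm wide; open, the fingers measure 114 mm over their backs; the gripper's body (76 mm by 85 mm) begins 54 mm behind the grasp point. The pads swing forward as they close: fully open they stand 13 mm farther back than shut.
Start: joints at [-1.491, 0.181, 1.607, -0, 1.354, -0.206], TCP at [0.162, -0.552, 0.22] pointing down, gripper open.
Joint ranges: [-2.99, 2.99], [-0.89, 2.07], [0.3, 2.58], [-1.14, 4.28], [0, 2.63], [-3.12, 3.12]. Speed limits (rad/s): [2.57, 2.57, 3.01, 3.14, 3.14, 3.14].

## Interface

Orientations are given as a unit quaternion [w, x, y, z].
In Python, from bench import ctrl gives the robot as it stands.
- The arm moves only by the tool servo_tool, never from a script. Its argument "series" is text: rows parted by semicolons, each of 7 numbers parted by spaces: the gripper command: -1 is fully open, 1 is shut, values between are in proportion, then the shift along the tool's x, y, z in m, then the turn, a rotation vector about the tool's x, y, z in degrees. A call has 1 to 12 rows; each row is the pose to reach, as a shift and turn from the pose commanded when the call began, along the tool's axes at that moment; what a row does not reach only later rows make up. A row lasts 1/12 s, in which the tool goes at most 41.7 mm and 7.16 degrees, less where a joint would pass 70% of its speed; a pose out of reach is approached as far as the arm can. A call with a gripper value outside its range is refused whole. The fingers move at their own pace and stop on an object; the grip force is fixed at half the most. Time passes only in rows, so rows that repeat a pose let the fingers close. It gives the time, the measured TCP pose, the force, the opening and the grip force at its end, in the units of the state.
- ctrl.get_obs(): the state, without advancing time (a new reading comes with each control period).
- ctrl.camera(name): name is "scene" or "top" or "wrist"; returns a dict with "img" (400x640x3 uint8, red, green, blue), "z_map" (400x640 float32, m along the optical axis (not along the pixel's ray), 0 where there is no reading), "fovy" (degrees; the focal length in pixels is half the picture's height over the tangent of half this angle, whatever the lens; pixels are square), "cx", "cy" (the principal point, pixels), "extrinsics" (4x4, takes a point from camera to world coordinates); the wrist camera has in their place "T_tool_cam" (4x4, takes a point from camera to tool coordinates, whose origin is the TCP and whose axes are the flange's). Camera axes: x right, y down, z forward; pixel columns grow to the right and rows downward; lengths in m; the calibration is good to about 2 mm. A picture is of the moment at which its call begins: read the wrist's pose just before it.
- ctrl.hand_in(): hands the job in; it is judged then, once.
The state is a dict: "time_s": time; "q": joint angles; "dq": joint speeds; "joint_efforts": joint torques, N m; "eef_pos": TCP position; "eef_rot": TCP orientation; "wrist_force": force on the tool from outside, world axes, zero at the start; "torque": the same for the moment, N m; "opening": opening from 0.0 (shut) to 1.0 (fully open); "grasp_force": force on a finger pad.
Only numpy, scipy, OpenCV 4.12 (cv2) and the standard library are available. Lean on these libraries where they do the work, as an engineer would, in place of code of your own. Each camera call takes 0.05 s, during which the arm holds its last target. There are 200 camera calls.

## Task

Slide the loose steel band clamp down over the barbed outlet of the water manifold until it sits fully home, flat on the shoulder below the barbs, and let go of it. Then turn its upright thumb key clockwise until the band grips the outlet snugly, without ramming the clamp down or overtightening it, and let go. Leave the other things on the table where they are.

Things in the scene. Friction and masses are not known exactly. Their poses are not given: they have to be found in the camera images.
- manifold: Steel water manifold screwed to the table: a 100 x 80 mm block, 26 mm high, with capped brass side ports and one upright round outlet in its middle. Origin: middle of its underside, z up. The outlet, by height above the table: a flange of 52 mm diameter up to 32 mm, a shoulder of 38 mm diameter up to 46 mm, then the stub, up to its tip at 84 mm.
- seat (a point): The middle of the flat top of the outlet's shoulder, 46 mm above the table, on the outlet's axis; z up. The band's underside must come to rest here. From here a smooth grey sleeve of 26 mm diameter stands 18 mm high: the part that the band grips.
- barbs (a point): On the outlet's axis, 24 mm above the seat, in the steel barb zone (28 mm diameter, 18 to 30 mm above the seat, then tapering to an 18 mm tip 38 mm above it). Three rounded springy barbs stand out here to 37 mm diameter. A clamp pushed down presses them in (about 3 to 20 N downward; its own weight does not do it); when it is home they stand out above it.
- clamp: Loose steel band clamp, about 0.17 kg, lying flat on the table at the start: a round slotted band, 46 mm outer and 30 to 33 mm inner diameter, 16 mm high, with a gear housing (20 x 26 mm, 21 mm high) on its +x side that carries the upright thumb key. Origin: middle of the band's underside, z up along the bore, +x towards the key.
- bore (a point): The middle of the band's underside. The band can be held from above by its outside across the clamp's y axis (46 mm wide); the outlet then passes up between the fingers. Three shoes inside the band close in together on the sleeve as the key is turned; how far they are open at the start differs. Keep the press on the manifold below 60 N.
- wing (a point): The middle of the thumb key's flat wing, on the key's upright axis, 35 mm from the bore's axis along the clamp's +x and 50 mm above the band's underside. The wing is 26 mm long (this point's x axis), 9 mm thick (its y axis: pinch it there), 20 mm high; its top is 60 mm and its underside 40 mm above the band's underside, clear above the outlet's tip.
- key_foot (a point): The key's upright axis at the top of the housing, 21 mm above the band's underside. Clockwise from above closes the band. The key turns with about 0.1 N m for 0.8 to 1.5 rad (regrasp it as needed), then, once the shoes meet the sleeve, the torque climbs by about 0.5 N m per rad. Snug is 0.15 to 0.35 N m; above about 0.5 N m it is overtight. The gear holds when let go.
- paint_marker: paint marker, 120 mm long, 15 mm thick, lying between the task's things; a bystander, origin at the middle of its underside
- portion_cup: empty clear portion cup, 65 mm across, 33 mm high; a bystander, origin at the middle of its underside
- salt_shaker: small salt shaker with a grey metal cap, 44 mm across, 90 mm high; a bystander, origin at the middle of its underside
- label_roll: roll of white labels, 62 mm across, 28 mm high; a bystander, origin at the middle of its underside
- sauce_bottle: dark sauce bottle with a red cap, 66 mm across, 165 mm high; a bystander, origin at the middle of its underside
- deli_cup: deli cup with a blue lid, 86 x 78 mm, 59 mm high; a bystander, origin at the middle of its underside

How it is judged:
By the outcome, as a careful person would: the job done as asked, in the order asked, and still so for the second after the job is handed in, with the robot touching nothing.
It also fails if it takes over 72 s, if anything falls off the work surface, if the arm or the gripper's body presses on something with over 40 N, if the wrist force passes 120 N, or if a joint passes its speed limit or range.

## Working session

There is one attempt and no reset: what is moved stays moved. The work goes in short steps, Python scripts to look and compute and a tool call to move; the robot and the scene stay as the last step left them, time stands still between calls to the robot, and variables do not carry over. Pictures are saved under pics/ and viewed, at most 10 in all, crops included, and the job is handed in when it is done.

Besides the shell and the picture viewer there is one more tool, called after "Emit:" as a command line: name --argument value ..., lists and objects as JSON in quotes. servo_tool: Moves the arm, as the interface text tells. Its arguments: {"type":"object","properties":{"series":{"type":"string"}},"required":["series"]}

```bash
mkdir -p pics; cat > h.py <<'E'
import numpy as np, cv2
from bench import ctrl
from scipy.spatial.transform import Rotation as R
def cam(name):
    o=ctrl.get_obs(); c=ctrl.camera(name)
    if 'extrinsics' in c: T=np.array(c['extrinsics'])
    else:
        q=o['eef_rot']; T=np.eye(4); T[:3,:3]=R.from_quat([q[1],q[2],q[3],q[0]]).as_matrix(); T[:3,3]=o['eef_pos']; T=T@np.array(c['T_tool_cam'])
    c['T']=T; return c
def cloud(c):
    z=c['z_map']; f=200/np.tan(np.radians(c['fovy'])/2)
    v,u=np.mgrid[:400,:640]
    P=np.stack([(u-c['cx'])*z/f,(v-c['cy'])*z/f,z],-1)
    return P@c['T'][:3,:3].T+c['T'][:3,3]
def save(n,img,s=1):
    cv2.imwrite('pics/'+n,cv2.resize(img[...,::-1],None,fx=s,fy=s,interpolation=cv2.INTER_CUBIC))
E
python3 - <<'E'
from h import *
o=ctrl.get_obs(); print(o)
for n in ['top','scene']:
    c=cam(n); save(n+'.png',c['img'],1.25); np.save(n+'_P.npy',cloud(c)); print(n,c['fovy'],c['T'].round(3).tolist())
E
```

```text
{'time_s': 0.0, 'q': array([-1.49130035e+00,  1.81546672e-01,  1.60800354e+00, -6.60011344e-06,
        1.35379156e+00, -2.06298394e-01]), 'dq': array([ 0.00145111,  0.00128993, -0.0015284 ,  0.00119172, -0.00040872,
       -0.00022474]), 'joint_efforts': array([ 8.13587167e-05, -4.44881415e+01, -3.51334798e+01, -3.70401103e-04,
        9.10475152e-03,  3.88617411e-05]), 'eef_pos': array([ 0.16207328, -0.55109315,  0.21868316]), 'eef_rot': array([-8.73004661e-04,  9.89807079e-01,  1.42412013e-01,  5.21953115e-05]), 'wrist_force': array([-0.15366151,  0.41970771,  0.10906992]), 'torque': array([-0.01583437, -0.02587893,  0.04426141]), 'grasp_force': 0.0, 'opening': 1.0002885346346848}
top 56.770269792434014 [[0.026, -0.989, 0.148, 0.441], [-1.0, -0.026, 0.007, -0.228], [-0.003, -0.148, -0.989, 0.916], [0.0, 0.0, 0.0, 1.0]]
scene 45.75014959600114 [[0.869, -0.343, 0.357, 0.16], [-0.495, -0.585, 0.642, -0.974], [-0.011, -0.735, -0.678, 0.88], [0.0, 0.0, 0.0, 1.0]]
```

View pics/top.png

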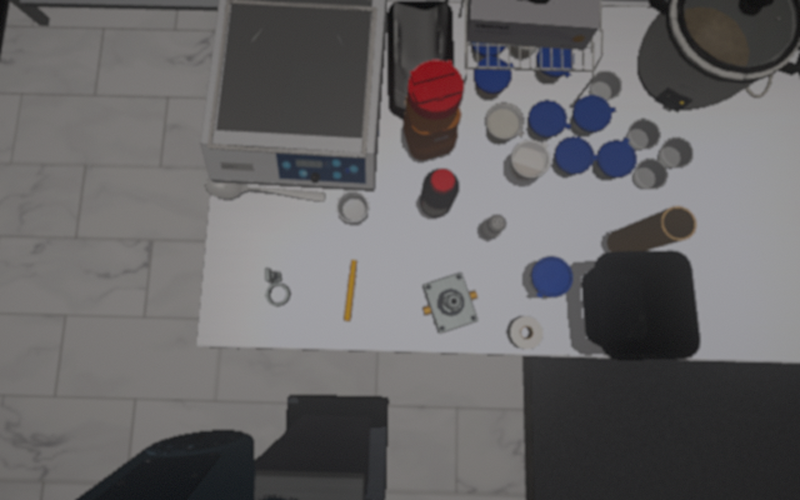

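View pics/scene.png

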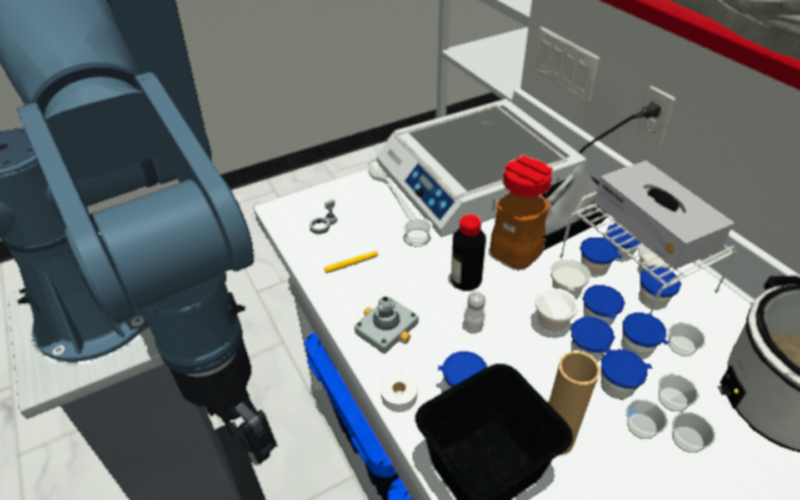

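The top view shows the clamp ring at about (223,235) px in the original, its key at about (218,219), and the manifold outlet at about (362,240). The marker lies between them at x≈280.

```bash
python3 - <<'E'
from h import *
P=np.load('top_P.npy')
S=lambda u0,u1,v0,v1:P[v0:v1,u0:u1].reshape(-1,3)
def mid(a): return ((a.max(0)+a.min(0))/2).round(4), a.mean(0).round(4), len(a)
a=S(205,240,208,250)
for lo,hi in [(.010,.019),(.019,.03),(.045,.07)]: print('clamp',lo,hi,mid(a[(a[:,2]>lo)&(a[:,2]<hi)]) if ((a[:,2]>lo)&(a[:,2]<hi)).any() else None)
b=S(330,390,212,270)
for lo,hi in [(.02,.03),(.035,.05),(.05,.08),(.08,.09)]: 
    k=b[(b[:,2]>lo)&(b[:,2]<hi)]; print('man',lo,hi,mid(k) if len(k) else None)
k=b[(b[:,2]>.02)&(b[:,2]<.03)]; print(cv2.minAreaRect((k[:,:2]*1000).astype(np.float32)))
t=S(100,600,100,260); print('table z', np.median(t[:,2]))
print([ (c,P[r,c].round(3)) for r,c in [(185,280)]])
for n,w in dict(marker=(270,290,200,262),shaker=(380,410,168,192),cup=(265,300,150,185)).items():
    k=S(*w);k=k[k[:,2]>.008];print(n,mid(k),k[:,2].max())
c=ctrl.camera('top')['img']
save('crop.png',np.hstack([c[205:255,200:250],c[215:265,335:385]]),8)
E
```

```text
clamp 0.01 0.019 (array([0.4966, 0.0194, 0.0146]), array([0.4923, 0.0199, 0.0149]), 178)
clamp 0.019 0.03 (array([0.4983, 0.0139, 0.0235]), array([0.5147, 0.0225, 0.0214]), 23)
clamp 0.045 0.07 (array([0.5192, 0.0286, 0.0539]), array([0.5189, 0.0277, 0.0566]), 61)
man 0.02 0.03 (array([ 0.4788, -0.3164,  0.025 ]), array([ 0.4773, -0.3156,  0.0255]), 1076)
man 0.035 0.05 (array([ 0.4774, -0.3167,  0.0425]), array([ 0.4767, -0.3113,  0.0445]), 64)
man 0.05 0.08 (array([ 0.4765, -0.314 ,  0.0652]), array([ 0.4762, -0.3148,  0.0752]), 79)
man 0.08 0.09 (array([ 0.4793, -0.3166,  0.0843]), array([ 0.478 , -0.3159,  0.0834]), 76)
((477.90185546875, -316.07373046875), (99.4716796875, 105.63491821289062), 20.022165298461914)
table z 0.0005085028226964883
[(280, array([ 0.617, -0.114, -0.002]))]
marker (array([ 0.4973, -0.1695,  0.4621]), array([ 0.4936, -0.1243,  0.0318]), 291) 0.9161785717022917
shaker (array([ 0.5419, -0.3194,  0.4626]), array([ 0.6174, -0.3875,  0.0743]), 324) 0.9161785717022917
cup (array([ 0.5694, -0.1525,  0.4622]), array([ 0.6727, -0.1212,  0.0371]), 377) 0.9161785717022917
```

View pics/crop.png

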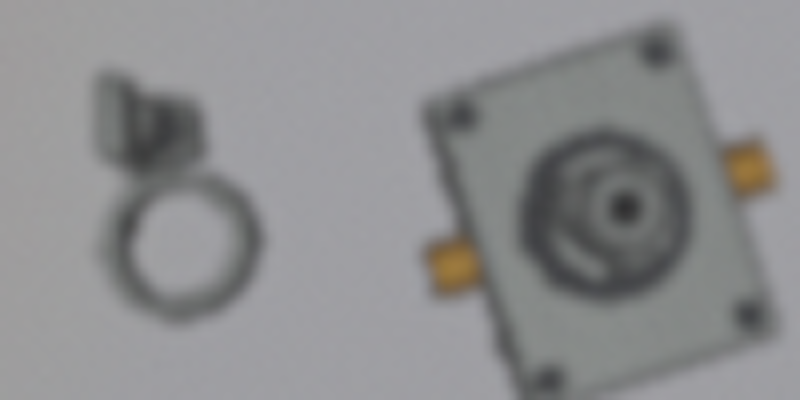

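The crop shows the clamp ring at about (223,236) px, its key up-left, with the wing's length running roughly along world x. The outlet is at about (0.478, -0.316). I'll move above the clamp for a close look.

Emit:
servo_tool --series "-1 0.473 -0.456 0 0 0 0;-1 0.473 -0.456 0 0 0 0;-1 0.473 -0.456 0 0 0 0;-1 0.473 -0.456 0 0 0 0;-1 0.473 -0.456 0 0 0 0;-1 0.473 -0.456 0 0 0 0;-1 0.473 -0.456 0 0 0 0;-1 0.473 -0.456 0 0 0 0;-1 0.473 -0.456 0 0 0 0;-1 0.473 -0.456 0 0 0 0;-1 0.473 -0.456 0 0 0 0;-1 0.473 -0.456 0 0 0 0"

```text
time_s: 1.15
eef_pos: [0.4101, -0.1152, 0.2197]
eef_rot: [0.0, 0.99, 0.142, 0.0]
wrist_force: [1.6, -0.7, 0.8]
opening: 0.998
grasp_force: 0.0
```

```bash
cat >> h.py <<'E'
def shift(p,yaw=None):
    "tool-frame shift and turn (deg about tool z) from measured pose to world TCP p, tool-x yaw in deg"
    o=ctrl.get_obs(); q=o['eef_rot']; M=R.from_quat([q[1],q[2],q[3],q[0]]).as_matrix()
    d=M.T@(np.array(p)-o['eef_pos']); cy=np.degrees(np.arctan2(M[1,0],M[0,0]))
    rv=np.zeros(3)
    if yaw is not None:
        a=np.radians(yaw); G=np.array([[np.cos(a),np.sin(a),0],[np.sin(a),-np.cos(a),0],[0,0,-1]])
        rv=np.degrees(R.from_matrix(M.T@G).as_rotvec())
    print('t',round(o['time_s'],2),'pos',o['eef_pos'].round(4),'yaw',cy.round(2),'q6',o['q'][5].round(2),'F',o['wrist_force'].round(1),'M',o['torque'].round(3),'open',round(o['opening'],3),'g',round(o['grasp_force'],1))
    print('shift',d.round(4),'turn',rv.round(2))
E
python3 -c "
from h import *
shift([.487,.02,.22],15); print(ctrl.camera('wrist')['T_tool_cam'])"
```

```text
t 1.15 pos [ 0.4101 -0.1152  0.2197] yaw 16.36 q6 0.73 F [ 1.6 -0.7  0.8] M [-0.055 -0.048 -0.02 ] open 0.998 g 0.0
shift [ 0.1119 -0.1081 -0.0003] turn [ 0.03 -0.02  1.36]
[[-7.68393700e-04 -9.46639956e-01 -3.22292109e-01  8.35599577e-02]
 [ 9.99999668e-01 -8.15095764e-04  9.95610319e-06  1.33743157e-04]
 [-2.72123778e-04 -3.22291994e-01  9.46640268e-01 -1.54110599e-01]
 [ 0.00000000e+00  0.00000000e+00  0.00000000e+00  1.00000000e+00]]
```

Emit:
servo_tool --series "-1 0.112 -0.108 0 0 0 0;-1 0.112 -0.108 0 0 0 0;-1 0.112 -0.108 0 0 0 0;-1 0.112 -0.108 0 0 0 0;-1 0.112 -0.108 0 0 0 0;-1 0.112 -0.108 0 0 0 0"

```text
time_s: 1.7
eef_pos: [0.4867, 0.0194, 0.2191]
eef_rot: [-0.0, 0.99, 0.144, -0.001]
wrist_force: [-0.4, -0.3, 0.0]
opening: 1.0
grasp_force: 0.0
```

```bash
python3 - <<'E'
from h import *
shift([.487,.02,.12],15)
c=cam('wrist'); save('w1.png',c['img'],1.25); P=cloud(c); np.save('w1_P.npy',P)
z=P[...,2]
def ms(m):
    k=P[m]; return len(k), k.mean(0).round(4) if len(k) else None
near=(abs(P[...,0]-.5)<.06)&(abs(P[...,1]-.02)<.05)
print('wing top',ms(near&(z>.054)&(z<.068)))
k=P[near&(z>.057)&(z<.068)][:,:2]*1000; print(cv2.minAreaRect(k.astype(np.float32)))
r=near&(z>.013)&(z<.0185); k=P[r][:,:2]; print(len(k))
# ring centre: robust circle fit, outer r=.023
from scipy.optimize import least_squares
k=k[k[:,0]<.5]
f=least_squares(lambda p:(lambda d:np.maximum(np.abs(d-.0192)-.0035,0))(np.hypot(k[:,0]-p[0],k[:,1]-p[1])),[.487,.02],loss='soft_l1',f_scale=.001); print(f.x.round(4),f.cost)
e=cv2.fitEllipse((k*1e4).astype(np.float32)); print(e, cv2.minEnclosingCircle((k*1e3).astype(np.float32)))
h=near&(z>.019)&(z<.025); print('housing',ms(h), cv2.minAreaRect((P[h][:,:2]*1e3).astype(np.float32)))
E
```

```text
t 1.7 pos [0.4867 0.0194 0.2191] yaw 16.59 q6 1.08 F [-0.4 -0.3  0. ] M [-0.022 -0.015 -0.03 ] open 1.0 g 0.0
shift [ 0.0006 -0.0005  0.0991] turn [-0.02  0.06  1.59]
wing top (272, array([0.5218, 0.03  , 0.059 ]))
((521.5802612304688, 29.905614852905273), (25.418319702148438, 8.703499794006348), 5.630975723266602)
746
[0.487  0.0207] 1.5797764194363582e-07
((4870.8369140625, 207.2911834716797), (387.4257507324219, 404.84881591796875), 0.5231586694717407) ((487.05938720703125, 20.856943130493164), 23.044219970703125)
housing (76, array([0.5212, 0.0305, 0.0204])) ((520.2258911132812, 29.64163589477539), (13.313826560974121, 19.37809944152832), 16.52485466003418)
```

View pics/w1.png

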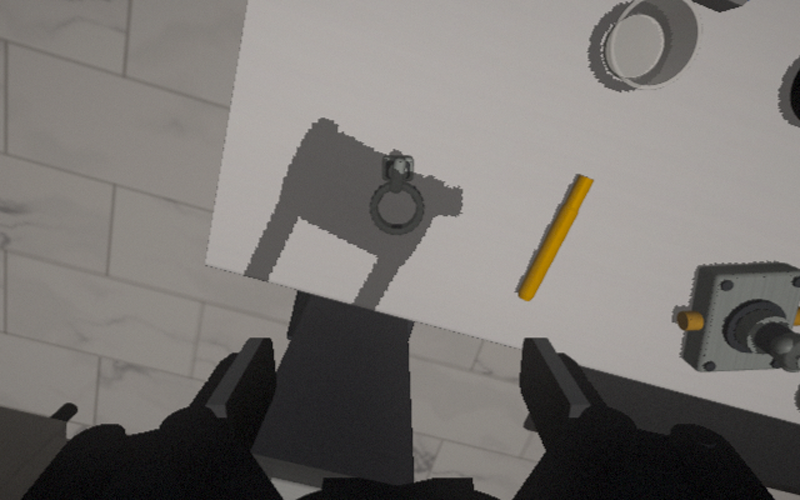

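The wrist view shows the ring at about (397,207) in the view and the key just above it. The ring centre is (0.487, 0.0207), the wing (0.522, 0.030), so the clamp yaw is 15° and their spacing of about 36 mm fits the given 35 mm. I'll descend with the fingers partly closed.

Emit:
servo_tool --series "-0.4 0.001 -0.001 0.03 0 0 1.6;-0.4 0.001 -0.001 0.06 0 0 1.6;-0.4 0.001 -0.001 0.09 0 0 1.6;-0.4 0.001 -0.001 0.12 0 0 1.6;-0.4 0.001 -0.001 0.145 0 0 1.6;-0.4 0.001 -0.001 0.155 0 0 1.6;-0.4 0.001 -0.001 0.155 0 0 1.6;-0.4 0.001 -0.001 0.155 0 0 1.6"

```text
time_s: 2.42
eef_pos: [0.4874, 0.0183, 0.0651]
eef_rot: [0.0, 0.992, 0.128, -0.0]
wrist_force: [-0.4, -0.1, 1.0]
opening: 0.701
grasp_force: 0.0
```

```bash
python3 - <<'E'
from h import *
shift([.4872,.0207,.026],15)
c=cam('wrist'); P=cloud(c); save('w2.png',c['img'],1.25)
o=ctrl.get_obs();q=o['eef_rot'];M=R.from_quat([q[1],q[2],q[3],q[0]]).as_matrix()
L=(P-o['eef_pos'])@M
for s in (1,-1):
    m=(c['z_map']>0)&(abs(L[...,0])<.02)&(s*L[...,1]>.024)&(s*L[...,1]<.06)&(P[...,2]>.006)&(L[...,2]>-.05)
    k=L[m]; print(s,len(k), k.max(0).round(4),k.min(0).round(4)) if m.any() else print('none')
z=P[...,2]; near=np.hypot(P[...,0]-.487,P[...,1]-.0207)<.024
k=P[near&(z>.0135)&(z<.0185)][:,:2]; print(len(k),cv2.minEnclosingCircle((k*1e3).astype(np.float32)))
E
```

```text
t 2.42 pos [0.4874 0.0183 0.0651] yaw 14.7 q6 1.11 F [-0.4 -0.1  1. ] M [ 0.01  -0.034 -0.021] open 0.701 g 0.0
shift [ 0.0005 -0.0024  0.0391] turn [-0.    0.02 -0.3 ]
1 2139 [ 0.0117  0.0435 -0.0151] [-0.0117  0.0292 -0.05  ]
-1 2162 [ 0.0117 -0.0241  0.0598] [-0.0117 -0.0438 -0.05  ]
1508 ((487.7818298339844, 20.52772331237793), 22.80831527709961)
```

View pics/w2.png

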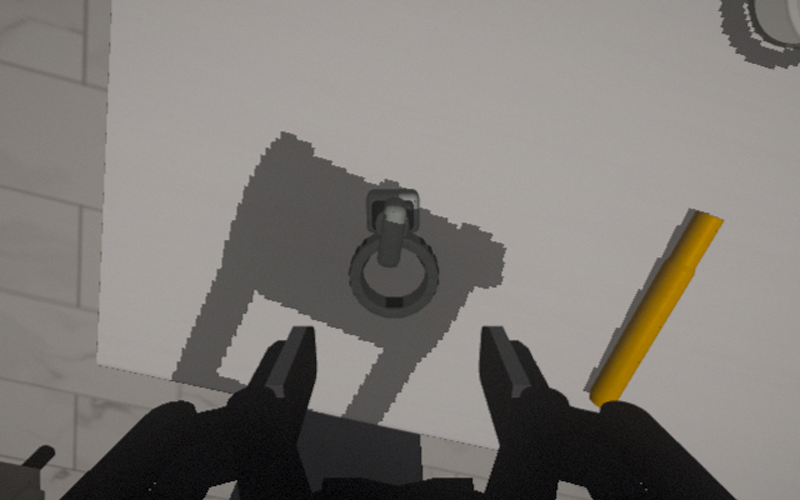

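The ring is at about (394,275) in the view with the key above it, and the fingers straddle it well. I'll check the fingertips' depth.

```bash
python3 - <<'E'
from h import *
c=cam('wrist'); P=cloud(c); print(c['fovy'],c['cx'],c['cy'])
o=ctrl.get_obs();q=o['eef_rot'];M=R.from_quat([q[1],q[2],q[3],q[0]]).as_matrix()
L=(P-o['eef_pos'])@M
for u in (392,400,410,244,236):
  for v in (258,264,270,285,300,310): print(u,v,c['z_map'][v,u].round(3),L[v,u].round(4))
print(c['z_map'][380,320], L[390,390])
E
```

```text
60.26629015427011 317.8958815085178 202.66903246089439
392 258 0.248 [-0.0345  0.0533  0.0678]
392 264 0.147 [ 0.011   0.0317 -0.023 ]
392 270 0.141 [ 0.0116  0.0304 -0.0291]
392 285 0.139 [ 0.0071  0.0299 -0.0331]
392 300 0.138 [ 0.0015  0.0298 -0.0353]
392 310 0.138 [-0.0023  0.0298 -0.0366]
400 258 0.247 [-0.0343  0.0589  0.0676]
400 264 0.147 [ 0.0111  0.035  -0.0232]
400 270 0.141 [ 0.0114  0.0338 -0.0287]
400 285 0.133 [ 0.0104  0.0317 -0.0384]
400 300 0.125 [ 0.0095  0.0298 -0.0469]
400 310 0.125 [ 0.0057  0.03   -0.0475]
410 258 0.246 [-0.0338  0.0658  0.0666]
410 264 0.249 [-0.0393  0.0666  0.0678]
410 270 0.25 [-0.0439  0.0668  0.0672]
410 285 0.132 [ 0.0108  0.0353 -0.0391]
410 300 0.123 [ 0.0107  0.0329 -0.0487]
410 310 0.119 [ 0.0095  0.032  -0.0527]
244 258 0.247 [-0.0339 -0.0529  0.067 ]
244 264 0.147 [ 0.011  -0.0314 -0.023 ]
244 270 0.141 [ 0.0114 -0.0302 -0.0288]
244 285 0.141 [ 0.0059 -0.0301 -0.0313]
244 300 0.14 [ 0.0005 -0.03   -0.0338]
244 310 0.14 [-0.0032 -0.0299 -0.0353]
236 258 0.246 [-0.0336 -0.0584  0.0664]
236 264 0.146 [ 0.0116 -0.0345 -0.0241]
236 270 0.142 [ 0.0112 -0.0336 -0.0284]
236 285 0.132 [ 0.0107 -0.0313 -0.0389]
236 300 0.126 [ 0.009  -0.0298 -0.0461]
236 310 0.127 [ 0.0045 -0.0302 -0.0459]
0.5862589 [ 0.01656133  0.01676733 -0.09226484]
```

```bash
python3 - <<'E'
from h import *
o=ctrl.get_obs(); print(o['eef_pos'])
for n in ('scene','top'):
    c=cam(n); P=cloud(c)
    m=(np.hypot(P[...,0]-.487,P[...,1]-.02)<.055)&(P[...,2]>.063)&(P[...,2]<.4)
    print(n,m.sum()); 
    h,e=np.histogram(P[m][:,2],np.arange(.063,.2,.008)); print(h)
    if n=='scene':
        v,u=np.where(m); print(u.min(),u.max(),v.min(),v.max())
        save('s2.png',c['img'][120:260,170:370],4)
E
```

```text
[0.4888042  0.01843665 0.06642682]
scene 2111
[ 1  0  9 25 37 39 39 34 32 36 28 53 44 46 43 74 38]
225 265 74 165
top 620
[ 0  0  0  4  1  2  0  1 22 14 22 22 13 12 11 53 25]
```

View pics/s2.png

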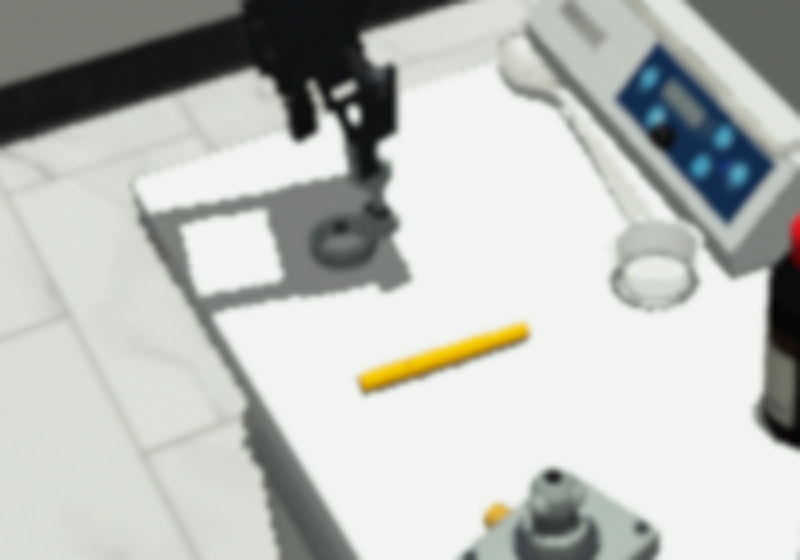

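The scene view shows the fingertips (around (365,180) in the crop) well above the clamp, at z≈0.084, although the TCP reads 0.066. The wrist depth agrees: the tips really sit about 17 mm behind the reported TCP, not ahead of it. I'll trust what I measured and descend in stages.

Emit:
servo_tool --series "-0.4 0 -0.002 0.02 0 0 0;-0.4 0 -0.002 0.04 0 0 0;-0.4 0 -0.002 0.055 0 0 0;-0.4 0 -0.002 0.06 0 0 0;-0.4 0 -0.002 0.06 0 0 0;-0.4 0 -0.002 0.06 0 0 0"

```text
time_s: 3.12
eef_pos: [0.4875, 0.021, 0.0055]
eef_rot: [0.0, 0.992, 0.129, 0.001]
wrist_force: [0.1, 0.2, 0.1]
opening: 0.7
grasp_force: 0.0
```

```bash
cat >> h.py <<'E'
def tips():
    c=cam('wrist'); P=cloud(c); o=ctrl.get_obs();q=o['eef_rot'];M=R.from_quat([q[1],q[2],q[3],q[0]]).as_matrix()
    L=(P-o['eef_pos'])@M; w=o['opening']*.0425
    for s in (1,-1):
        m=(c['z_map']>0)&(c['z_map']<.19)&(abs(L[...,0])<.014)&(s*L[...,1]>w-.001)&(s*L[...,1]<w+.008)&(L[...,2]<.01)
        k=L[m]; k=k[k[:,2]>np.percentile(k[:,2],99.7)-.004]; print('tip',s,len(k),'z',k[:,2].max().round(4),'world',(o['eef_pos'][2]-k[:,2].max()).round(4),'x',k[:,0].max().round(4),'ymin',(s*k[:,1]).min().round(4))
    return c,P
E
python3 - <<'E'
from h import *
shift([.4875,.0206,-.012],15); c,P=tips(); save('w3.png',c['img'],1.25)
E
```

```text
t 3.12 pos [0.4875 0.021  0.0055] yaw 14.79 q6 1.11 F [0.1 0.2 0.1] M [ 0.056 -0.031  0.021] open 0.7 g 0.0
shift [-0.0002  0.0004  0.0175] turn [ 0.03 -0.06 -0.21]
tip 1 715 z 0.0078 world -0.002 x 0.014 ymin 0.0289
tip -1 745 z 0.0077 world -0.0019 x 0.014 ymin 0.0289
```

TCP z is 0.0055 with no contact force, which confirms it. I'll descend further and close.

Emit:
servo_tool --series "-0.4 0 0 0.008 0 0 0;-0.4 0 0 0.014 0 0 0;-0.4 0 0 0.016 0 0 0;-0.4 0 0 0.016 0 0 0"

```text
time_s: 3.5
eef_pos: [0.4862, 0.0212, -0.0121]
eef_rot: [-0.0, 0.992, 0.129, -0.001]
wrist_force: [0.2, 0.2, -0.5]
opening: 0.698
grasp_force: 0.0
```

```bash
python3 - <<'E'
from h import *
shift([.4875,.0206,-.012],15); c=cam('wrist'); P=cloud(c); save('w3.png',c['img'],1.25)
for u in (235,238,242,246,398,394,402):
    col=c['z_map'][:,u]; v=[r for r in range(220,300) if col[r]<.165][:1]
    print(u,v,[P[r,u].round(4) for r in v],[P[r+2,u,2].round(4) for r in v])
E
```

```text
t 3.5 pos [ 0.4862  0.0212 -0.0121] yaw 14.77 q6 1.11 F [ 0.2  0.2 -0.5] M [ 0.013 -0.011 -0.005] open 0.698 g 0.0
shift [ 0.0011  0.0009 -0.0001] turn [-0.04  0.07 -0.23]
235 [220] [array([ 5.03e-01,  6.36e-02, -3.00e-04])] [np.float64(-0.0015)]
238 [220] [array([ 5.033e-01,  6.230e-02, -3.000e-04])] [np.float64(0.0005)]
242 [220] [array([5.039e-01, 6.050e-02, 1.000e-04])] [np.float64(0.0001)]
246 [220] [array([5.044e-01, 5.880e-02, 1.000e-04])] [np.float64(-0.0002)]
398 [220] [array([ 5.214e-01, -6.400e-03, -3.000e-04])] [np.float64(-0.001)]
394 [220] [array([ 0.5207, -0.0049, -0.0009])] [np.float64(-0.0002)]
402 [220] [array([ 5.218e-01, -8.200e-03, -5.000e-04])] [np.float64(-0.0011)]
```

View pics/w3.png

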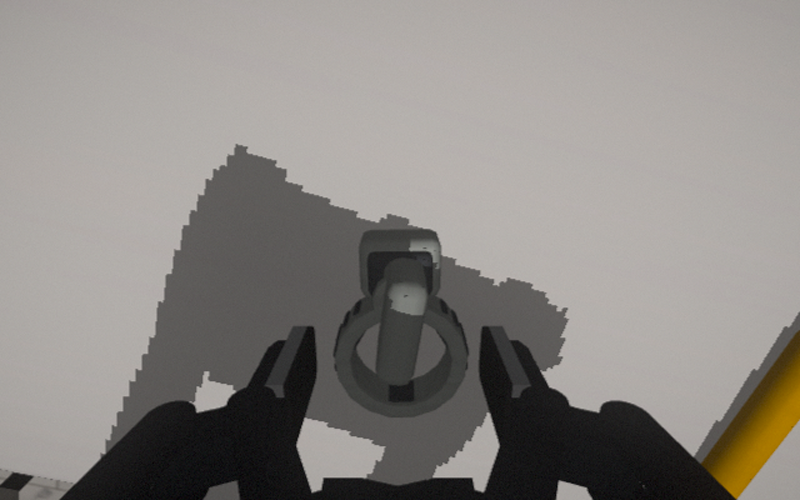

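The ring sits between the fingers at about (402,360), the wing above it, and nothing is touching. Closing.

Emit:
servo_tool --series "1 0.001 0.001 0 0 0 0;1 0.001 0.001 0 0 0 0;1 0.001 0.001 0 0 0 0;1 0.001 0.001 0 0 0 0;1 0.001 0.001 0 0 0 0;1 0.001 0.001 0 0 0 0;1 0.001 0.001 0 0 0 0;1 0.001 0.001 0 0 0 0"

```text
time_s: 4.22
eef_pos: [0.4882, 0.0204, -0.0108]
eef_rot: [0.0, 0.992, 0.129, -0.0]
wrist_force: [-2.4, 0.2, 5.3]
opening: 0.51
grasp_force: 60.1
```

```bash
python3 - <<'E'
from h import *
shift([.4875,.0206,.1],15)
E
```

```text
t 4.22 pos [ 0.4882  0.0204 -0.0108] yaw 14.79 q6 1.11 F [-2.4  0.2  5.3] M [0.141 0.455 0.069] open 0.51 g 60.1
shift [-0.0006 -0.0004 -0.1108] turn [ 0.    0.01 -0.21]
```

Emit:
servo_tool --series "1 0 0 -0.02 0 0 0;1 0 0 -0.05 0 0 0;1 0 0 -0.08 0 0 0;1 0 0 -0.11 0 0 0;1 0 0 -0.125 0 0 0;1 -0.006 0.02 -0.125 0 0 0;1 -0.015 0.05 -0.125 0 0 0;1 -0.024 0.08 -0.125 0 0 0;1 -0.033 0.11 -0.125 0 0 0;1 -0.042 0.14 -0.125 0 0 0;1 -0.051 0.17 -0.125 0 0 0;1 -0.06 0.2 -0.125 0 0 0"

```text
time_s: 5.22
eef_pos: [0.4806, -0.1898, 0.1136]
eef_rot: [-0.0, 0.992, 0.129, 0.0]
wrist_force: [0.6, 0.0, -1.8]
opening: 0.514
grasp_force: 61.7
```

Emit:
servo_tool --series "1 -0.009 0.03 0 0 0 0;1 -0.018 0.06 0 0 0 0;1 -0.024 0.08 0 0 0 0;1 -0.026 0.09 0 0 0 0;1 -0.026 0.09 0 0 0 0;1 -0.026 0.09 0 0 0 0"

```text
time_s: 5.72
eef_pos: [0.4786, -0.2813, 0.1132]
eef_rot: [-0.001, 0.992, 0.128, -0.0]
wrist_force: [0.1, 0.3, -1.3]
opening: 0.514
grasp_force: 61.7
```

```bash
python3 - <<'E'
from h import *
shift([.478,-.316,.1],15)
o=ctrl.get_obs();q=o['eef_rot'];M=R.from_quat([q[1],q[2],q[3],q[0]]).as_matrix()
c=cam('wrist'); P=cloud(c); np.save('w4.npy',P); save('w4.png',c['img'],1.25)
L=(P-o['eef_pos'])@M
zz=L[...,2]; near=np.hypot(L[...,0],L[...,1])<.06
h,e=np.histogram(zz[near],np.arange(-.06,.04,.004)); print(list(zip(e.round(3),h)))
for nm in ('top','scene'):
    C=cam(nm); np.save('m_%s.npy'%nm,cloud(C))
    Q=cloud(C); m=(np.hypot(Q[...,0]-.478,Q[...,1]+.316)<.03)&(Q[...,2]>.015)&(Q[...,2]<.09); print(nm,m.sum())
    if nm=='scene': save('s4.png',C['img'],1.25)
E
```

```text
t 5.72 pos [ 0.4786 -0.2813  0.1132] yaw 14.73 q6 0.57 F [ 0.1  0.3 -1.3] M [-0.019  0.022 -0.041] open 0.514 g 61.7
shift [-0.0094  0.0334  0.0132] turn [-0.08  0.02 -0.27]
[(np.float64(-0.06), np.int64(1122)), (np.float64(-0.056), np.int64(551)), (np.float64(-0.052), np.int64(1216)), (np.float64(-0.048), np.int64(520)), (np.float64(-0.044), np.int64(557)), (np.float64(-0.04), np.int64(546)), (np.float64(-0.036), np.int64(529)), (np.float64(-0.032), np.int64(1187)), (np.float64(-0.028), np.int64(4457)), (np.float64(-0.024), np.int64(1256)), (np.float64(-0.02), np.int64(865)), (np.float64(-0.016), np.int64(536)), (np.float64(-0.012), np.int64(48)), (np.float64(-0.008), np.int64(0)), (np.float64(-0.004), np.int64(0)), (np.float64(0.0), np.int64(0)), (np.float64(0.004), np.int64(0)), (np.float64(0.008), np.int64(0)), (np.float64(0.012), np.int64(0)), (np.float64(0.016), np.int64(0)), (np.float64(0.02), np.int64(0)), (np.float64(0.024), np.int64(23)), (np.float64(0.028), np.int64(693)), (np.float64(0.032), np.int64(357))]
top 0
scene 522
```

View pics/w4.png

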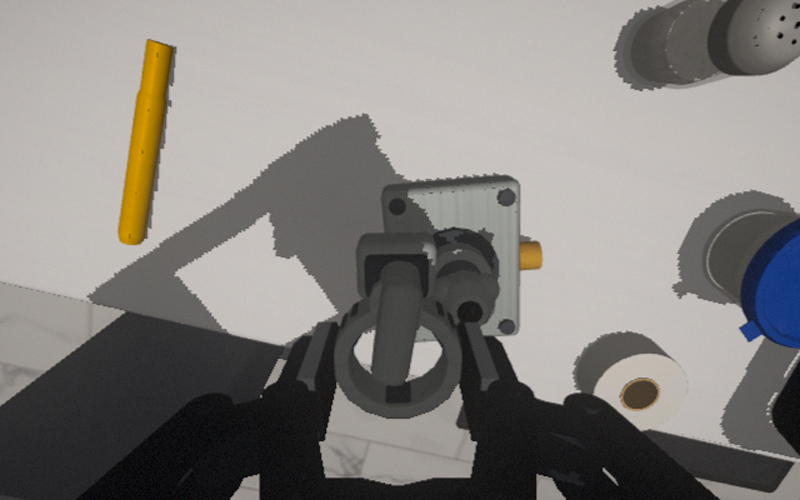

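The wrist view shows the held band at about (398,360) and the outlet's tip at about (470,310), with the manifold block right of centre. Next I'll fit the ring in the tool frame and the outlet in the world frame.

```bash
cat > fit.py <<'E'
from h import *
from scipy.optimize import least_squares
def circ(k,r,x0):
    "band fit: points of a disc/annulus lying inside radius r; outer contour via hull"
    hull=cv2.convexHull((k*1e3).astype(np.float32))[:,0]/1e3
    f=least_squares(lambda p:np.hypot(*(hull-p).T)-r,x0,loss='soft_l1',f_scale=.0005); return f.x.round(4),np.abs(f.fun).mean().round(5),len(k)
def look(name=None,c=None):
    o=ctrl.get_obs();q=o['eef_rot'];M=R.from_quat([q[1],q[2],q[3],q[0]]).as_matrix()
    c=cam('wrist'); P=cloud(c); L=(P-o['eef_pos'])@M
    if name: save(name,c['img'],1.25)
    return o,M,c,P,L
E
python3 - <<'E'
from fit import *
o,M,c,P,L=look()
m=(L[...,2]>-.0315)&(L[...,2]<-.0255)&(np.hypot(L[...,0],L[...,1])<.0245)
k=L[m]; print('ztop',np.median(k[:,2]).round(4)); 
# annulus: inner+outer soft fit
d=lambda p:np.maximum(np.abs(np.hypot(k[:,0]-p[0],k[:,1]-p[1])-.0195)-.0035,0)
f=least_squares(d,[0,0],loss='soft_l1',f_scale=.0005); print('ring tool',f.x.round(4)); 
kk=k[:,:2]; print('circ',circ(kk,.023,[0,0]))
# ring side check: extents
print('y ext at x~0',[kk[abs(kk[:,0])<.004][:,1].min().round(4),kk[abs(kk[:,0])<.004][:,1].max().round(4)],'xmin',kk[:,0].min().round(4))
W=P[...,2]; B=np.hypot(P[...,0]-.478,P[...,1]+.316)
for lo,hi,r in [(.0825,.0860,.009),(.044,.0475,.019)]:
    m=(W>lo)&(W<hi)&(B<.03); k=P[m][:,:2]; print(lo,len(k),k.mean(0).round(4),circ(k,r,[.478,-.316]) if len(k)>8 else None)
# barrel points in 18..30 above seat: outer extents
for lo,hi in [(.050,.062),(.064,.076)]:
    k=P[(W>lo)&(W<hi)&(B<.025)]; r=.013 if lo<.06 else .014
    f=least_squares(lambda p:np.hypot(k[:,0]-p[0],k[:,1]-p[1])-r,[.478,-.316],loss='soft_l1',f_scale=.001); print('stub',len(k),f.x.round(4))
t=L[(L[...,2]>-.056)&(np.hypot(L[...,0]-.036,L[...,1])<.025)&(L[...,2]<-.0)]; h=t[t[:,2]<np.percentile(t[:,2],3)+.004]; print('wing top tool',h.mean(0).round(4),cv2.minAreaRect((h[:,:2]*1e3).astype(np.float32)))
Q=np.load('top_P.npy')[200:270,330:390].reshape(-1,3); k=Q[(Q[:,2]>.0815)&(Q[:,2]<.0865)][:,:2]; print('top tip',len(k),circ(k,.009,[.478,-.316]))
E
```

```text
ztop -0.0264
ring tool [ 0.0002 -0.    ]
circ (array([-0.0001,  0.    ]), np.float64(0.00063), 2636)
y ext at x~0 [np.float64(-0.0222), np.float64(0.022)] xmin -0.023
0.0825 611 [ 0.4813 -0.3154] (array([ 0.4803, -0.3156]), np.float64(0.00045), 611)
0.044 493 [ 0.4916 -0.3135] (array([ 0.4793, -0.3155]), np.float64(0.00025), 493)
stub 190 [ 0.4793 -0.3159]
stub 493 [ 0.4799 -0.3156]
wing top tool [ 0.0385 -0.0032 -0.052 ] ((37.799461364746094, -1.0183095932006836), (14.572957992553711, 19.43523406982422), 80.88006591796875)
top tip 57 (array([ 0.478 , -0.3165]), np.float64(0.00046), 57)
```

Emit:
servo_tool --series "1 -0.003 0.012 0 0 0 0;1 -0.006 0.026 0 0 0 0;1 -0.0077 0.0335 0.005 0 0 0;1 -0.0077 0.0335 0.015 0 0 0;1 -0.0077 0.0335 0.025 0 0 0;1 -0.0077 0.0335 0.03 0 0 0;1 -0.0077 0.0335 0.03 0 0 0;1 -0.0077 0.0335 0.03 0 0 0"

```text
time_s: 6.58
eef_pos: [0.4794, -0.3155, 0.0825]
eef_rot: [-0.001, 0.992, 0.129, -0.001]
wrist_force: [-0.1, -0.4, -2.1]
opening: 0.514
grasp_force: 61.6
```

```bash
python3 - <<'E'
from fit import *
shift([.4797,-.3156,.08],15)
o,M,c,P,L=look('w5.png')
W=P[...,2]; B=np.hypot(P[...,0]-.4797,P[...,1]+.3156)
k=L[(L[...,2]>-.0315)&(L[...,2]<-.0245)&(np.hypot(L[...,0],L[...,1])<.0245)]
f=least_squares(lambda p:np.maximum(np.abs(np.hypot(k[:,0]-p[0],k[:,1]-p[1])-.0195)-.0035,0),[0,0],loss='soft_l1',f_scale=.0005); print('ring tool',f.x.round(4),len(k)) 
for lo,hi,r in [(.0815,.0860,.009),(.044,.0475,.019)]:
    m=(W>lo)&(W<hi)&(B<.025); k=P[m][:,:2]; print(lo,len(k),k.mean(0).round(4) if len(k) else 0,circ(k,r,[.479,-.3156]) if len(k)>8 else None)
C=cam('scene'); save('s5.png',C['img'][200:320,260:380],5)
E
```

```text
t 6.58 pos [ 0.4794 -0.3155  0.0825] yaw 14.79 q6 0.52 F [-0.1 -0.4 -2.1] M [-0.017  0.052  0.001] open 0.514 g 61.6
shift [0.0003 0.0002 0.0025] turn [-0.11  0.06 -0.21]
ring tool [ 0. -0.] 3180
0.0815 73 [ 0.4794 -0.3234] (array([ 0.4779, -0.3159]), np.float64(0.00059), 73)
0.044 9 [ 0.4847 -0.3334] (array([ 0.4799, -0.3151]), np.float64(0.00025), 9)
```

View pics/w5.png

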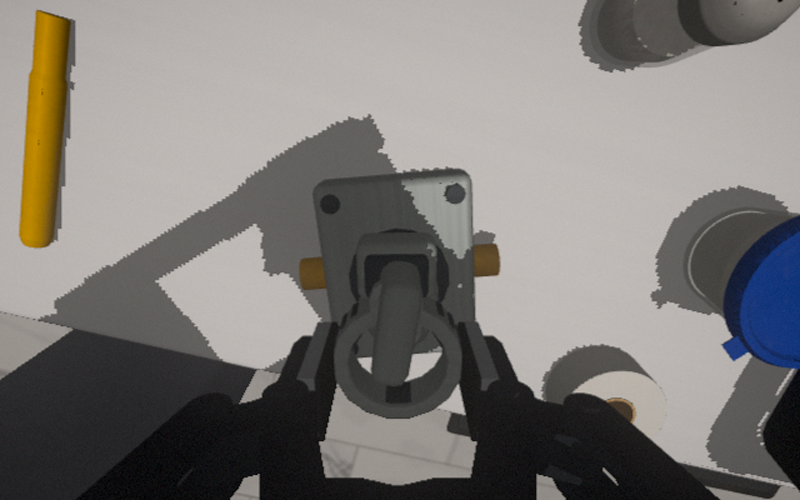

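Aligned: the ring surrounds the outlet, with the flange visible through and behind the housing at about (400,270). Descending slowly while watching the force.

Emit:
servo_tool --series "1 0.0003 0.0002 0.003 0 0 0;1 0.0003 0.0002 0.006 0 0 0;1 0.0003 0.0002 0.009 0 0 0;1 0.0003 0.0002 0.012 0 0 0;1 0.0003 0.0002 0.014 0 0 0;1 0.0003 0.0002 0.016 0 0 0;1 0.0003 0.0002 0.016 0 0 0"

```text
time_s: 7.27
eef_pos: [0.48, -0.3162, 0.067]
eef_rot: [-0.0, 0.992, 0.129, -0.0]
wrist_force: [-0.6, 0.7, -0.9]
opening: 0.511
grasp_force: 61.7
```

```bash
python3 -c "
from h import *
shift([.4797,-.3156,.035],14.8)"
```

```text
t 7.27 pos [ 0.48   -0.3162  0.067 ] yaw 14.77 q6 0.52 F [-0.6  0.7 -0.9] M [ 0.014  0.    -0.011] open 0.511 g 61.7
shift [-0.0001 -0.0006  0.032 ] turn [-0.05  0.03 -0.03]
```

Emit:
servo_tool --series "1 0 -0.0004 0.002 0 0 0;1 0 -0.0004 0.004 0 0 0;1 0 -0.0004 0.006 0 0 0;1 0 -0.0004 0.008 0 0 0;1 0 -0.0004 0.010 0 0 0;1 0 -0.0004 0.010 0 0 0"

```text
time_s: 7.77
eef_pos: [0.4804, -0.3162, 0.0578]
eef_rot: [0.0, 0.992, 0.129, 0.0]
wrist_force: [-1.0, -0.7, 0.9]
opening: 0.512
grasp_force: 61.8
```

```bash
python3 -c "
from h import *
shift([.4797,-.3156,.035],14.8)"
```

```text
t 7.77 pos [ 0.4804 -0.3162  0.0578] yaw 14.78 q6 0.52 F [-1.  -0.7  0.9] M [-0.005  0.105  0.017] open 0.512 g 61.8
shift [-0.0005 -0.0007  0.0228] turn [ 0.02 -0.01 -0.02]
```

Emit:
servo_tool --series "1 0 0 0.002 0 0 0;1 0 0 0.004 0 0 0;1 0 0 0.006 0 0 0;1 0 0 0.008 0 0 0;1 0 0 0.010 0 0 0;1 0 0 0.012 0 0 0;1 0 0 0.012 0 0 0"

```text
time_s: 8.35
eef_pos: [0.4795, -0.3155, 0.0441]
eef_rot: [-0.001, 0.992, 0.129, -0.001]
wrist_force: [-0.5, -1.4, -8.1]
opening: 0.508
grasp_force: 62.1
```

```bash
python3 -c "
from h import *
shift([.4797,-.3156,.035],14.8)"
```

```text
t 8.35 pos [ 0.4795 -0.3155  0.0441] yaw 14.77 q6 0.52 F [-0.5 -1.4 -8.1] M [-0.287 -0.088 -0.016] open 0.508 g 62.1
shift [0.0002 0.0002 0.0091] turn [-0.08  0.06 -0.03]
```

Emit:
servo_tool --series "1 0 0 0.0015 0 0 0;1 0 0 0.003 0 0 0;1 0 0 0.0045 0 0 0;1 0 0 0.006 0 0 0;1 0 0 0.006 0 0 0"

```text
time_s: 8.77
eef_pos: [0.48, -0.3158, 0.0392]
eef_rot: [-0.0, 0.992, 0.129, -0.0]
wrist_force: [0.3, 0.7, -1.9]
opening: 0.51
grasp_force: 62.6
```

```bash
python3 -c "
from h import *
shift([.4797,-.3156,.035],14.8)"
```

```text
t 8.77 pos [ 0.48   -0.3158  0.0392] yaw 14.77 q6 0.52 F [ 0.3  0.7 -1.9] M [-0.038  0.072  0.028] open 0.51 g 62.6
shift [-0.0003 -0.0003  0.0042] turn [-0.03  0.01 -0.03]
```

Emit:
servo_tool --series "1 0 0 0.001 0 0 0;1 0 0 0.002 0 0 0;1 0 0 0.003 0 0 0;1 0 0 0.003 0 0 0"

```text
time_s: 9.1
eef_pos: [0.4802, -0.316, 0.0365]
eef_rot: [-0.0, 0.992, 0.129, 0.0]
wrist_force: [0.4, -0.7, -1.6]
opening: 0.514
grasp_force: 62.7
```

Emit:
servo_tool --series "1 0 0 0.0006 0 0 0;1 0 0 0.0012 0 0 0;1 0 0 0.0012 0 0 0"

```text
time_s: 9.35
eef_pos: [0.4802, -0.316, 0.0354]
eef_rot: [0.0, 0.992, 0.129, 0.0]
wrist_force: [-0.5, -0.2, -1.8]
opening: 0.515
grasp_force: 62.7
```

```bash
python3 -c "
from h import *
shift([.4797,-.3156,.035],14.8)"
```

```text
t 9.35 pos [ 0.4802 -0.316   0.0354] yaw 14.78 q6 0.52 F [-0.5 -0.2 -1.8] M [-0.003 -0.006 -0.01 ] open 0.515 g 62.7
shift [-0.0004 -0.0006  0.0004] turn [ 0.   -0.01 -0.02]
```

No contact yet, so I'll step down in small amounts until the seat pushes back.

Emit:
servo_tool --series "1 0 0 0.0005 0 0 0;1 0 0 0.001 0 0 0;1 0 0 0.001 0 0 0"

```text
time_s: 9.6
eef_pos: [0.4803, -0.3161, 0.0352]
eef_rot: [0.0, 0.992, 0.129, -0.0]
wrist_force: [-2.1, 1.6, 5.9]
opening: 0.512
grasp_force: 63.4
```

Emit:
servo_tool --series "1 0 0 0.0005 0 0 0;1 0 0 0.001 0 0 0;1 0 0 0.001 0 0 0"

```text
time_s: 9.85
eef_pos: [0.4803, -0.3161, 0.0351]
eef_rot: [0.0, 0.992, 0.129, -0.0]
wrist_force: [-5.4, 4.5, 13.9]
opening: 0.509
grasp_force: 64.1
```

The band is seated at the predicted height (TCP 0.0351, contact about 14 N). I'll relieve the press, open and retreat upward.

Emit:
servo_tool --series "1 0 0 -0.0016 0 0 0;1 0 0 -0.0016 0 0 0;-0.4 0 0 -0.0016 0 0 0;-0.4 0 0 -0.0016 0 0 0;-0.4 0 0 -0.0016 0 0 0;-0.4 0 0 -0.0016 0 0 0;-0.4 0 0 -0.02 0 0 0;-0.4 0 0 -0.05 0 0 0;-0.4 0 0 -0.08 0 0 0;-0.4 0 0 -0.11 0 0 0;-0.4 0 0 -0.12 0 0 0;-0.4 0 0 -0.12 0 0 0"

```text
time_s: 10.85
eef_pos: [0.4819, -0.3177, 0.157]
eef_rot: [0.003, 0.992, 0.129, 0.002]
wrist_force: [1.2, -1.2, 0.7]
opening: 0.7
grasp_force: 0.0
```

```bash
python3 - <<'E'
from fit import *
shift([.48,-.316,.13],14.8)
o,M,c,P,L=look('w6.png')
W=P[...,2]; near=np.hypot(P[...,0]-.495,P[...,1]+.312)<.06
k=P[near&(W>.1025)&(W<.110)]; print('wing',len(k),k.mean(0).round(4),cv2.minAreaRect((k[:,:2]*1e3).astype(np.float32)), k[:,2].max())
k=P[(W>.058)&(W<.0655)&(np.hypot(P[...,0]-.48,P[...,1]+.316)<.0245)]; print('band top z',len(k),np.percentile(k[:,2],[10,50,90]).round(4))
r=np.hypot(k[:,0]-.48,k[:,1]+.316); k=k[r>.0165]
A=np.c_[k[:,:2]-[.48,-.316],np.ones(len(k))]; print('plane tilt,z',np.linalg.lstsq(A,k[:,2],rcond=None)[0].round(4))
k=P[(W>.0645)&(W<.0695)&near]; print('housing top',len(k),k.mean(0).round(4))
k=P[(W>.082)&(W<.087)&(np.hypot(P[...,0]-.48,P[...,1]+.316)<.012)]; print('tip',len(k),k.mean(0).round(4) if len(k) else 0)
E
```

```text
t 10.85 pos [ 0.4819 -0.3177  0.157 ] yaw 14.78 q6 0.52 F [ 1.2 -1.2  0.7] M [-0.003  0.004  0.023] open 0.7 g 0.0
shift [-0.0015 -0.0023  0.0269] turn [ 0.33 -0.19 -0.02]
wing 559 [ 0.5141 -0.3068  0.1051] ((513.5435180664062, -306.94915771484375), (26.014476776123047, 8.974390983581543), 6.2165398597717285) 0.10799071570792307
band top z 905 [0.0601 0.0614 0.0624]
plane tilt,z [-0.0095  0.0001  0.0613]
housing top 182 [ 0.5114 -0.3072  0.0665]
tip 558 [ 0.4801 -0.3156  0.0838]
```

View pics/w6.png

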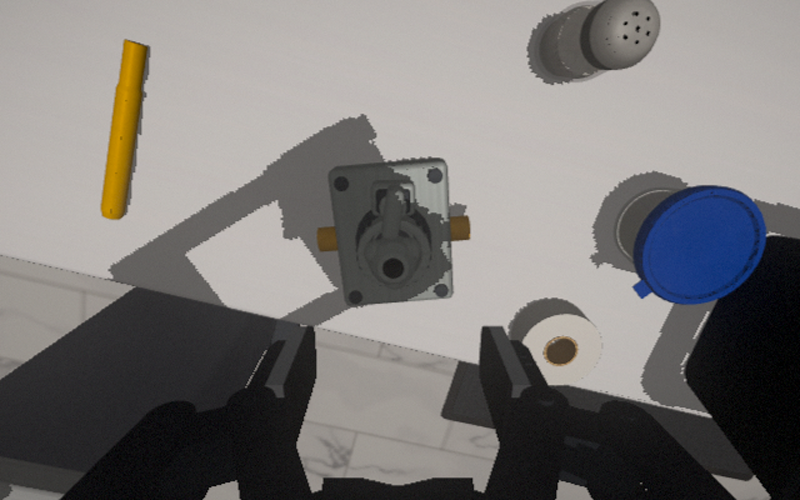

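The clamp sits around the outlet, seen at about (393,265), with the barbs above the band. The band top is at 0.0613–0.062 and the wing top at 0.106, so it's home. Wing: (0.5139, -0.3069), yaw 6.2°. I'll move over it.

Emit:
servo_tool --series "0.2 0.017 -0.001 0 0 0 5;0.2 0.034 -0.002 0 0 0 8.6;0.2 0.034 -0.002 0.01 0 0 8.6;0.2 0.034 -0.002 0.025 0 0 8.6;0.2 0.034 -0.002 0.037 0 0 8.6;0.2 0.034 -0.002 0.037 0 0 8.6;0.2 0.034 -0.002 0.037 0 0 8.6"

```text
time_s: 11.48
eef_pos: [0.5109, -0.3045, 0.1139]
eef_rot: [-0.002, 0.999, 0.054, -0.002]
wrist_force: [-0.5, -1.6, -0.2]
opening: 0.401
grasp_force: 0.0
```

```bash
python3 - <<'E'
from fit import *
o,M,c,P,L=look()
W=P[...,2]; near=np.hypot(P[...,0]-.514,P[...,1]+.307)<.02
k=P[near&(W>.102)&(W<.110)]; print('wing',len(k),k.mean(0).round(4),cv2.minAreaRect((k[:,:2]*1e3).astype(np.float32)))
shift([.5139,-.3069,.079],6.2)
Q=np.load('top_P.npy')[120:180,330:375].reshape(-1,3); k=Q[(Q[:,2]>.15)&(Q[:,2]<.18)]; print('bottle cap',k.mean(0).round(3))
E
```

```text
wing 732 [ 0.5148 -0.3067  0.105 ] ((514.2434692382812, -306.8902587890625), (25.647598266601562, 8.634194374084473), 5.992534637451172)
t 11.53 pos [ 0.5117 -0.3052  0.1153] yaw 6.19 q6 0.73 F [-0.3  0.9  0.5] M [ 0.006 -0.023  0.011] open 0.402 g 0.0
shift [0.0021 0.002  0.0363] turn [-0.09  0.09 -0.01]
bottle cap [ 0.675 -0.287  0.164]
```

Emit:
servo_tool --series "0.2 0.0015 0.001 0 0 0 0;0.2 0.0015 0.001 0 0 0 0;0.2 0.0015 0.001 0.005 0 0 0;0.2 0.0015 0.001 0.01 0 0 0;0.2 0.0015 0.001 0.01 0 0 0;0.2 0.0015 0.001 0.01 0 0 0"

```text
time_s: 12.03
eef_pos: [0.5138, -0.3059, 0.1058]
eef_rot: [-0.0, 0.999, 0.054, -0.0]
wrist_force: [1.0, 0.3, 0.9]
opening: 0.404
grasp_force: 0.0
```

```bash
python3 - <<'E'
from fit import *
shift([.5141,-.3069,.079],6.1)
o,M,c,P,L=look()
W=P[...,2]; near=np.hypot(P[...,0]-.514,P[...,1]+.307)<.02
k=P[near&(W>.102)&(W<.110)]; print('wing',len(k),k.mean(0).round(4),cv2.minAreaRect((k[:,:2]*1e3).astype(np.float32)))
w=o['opening']*.0425
for s in (1,-1):
    m=(abs(L[...,0])<.014)&(s*L[...,1]>w+.001)&(s*L[...,1]<w+.008)&(L[...,2]<.0)&(L[...,2]>-.05); k=L[m]; print(np.sort(k[:,2])[-8:].round(4))
E
```

```text
t 12.03 pos [ 0.5138 -0.3059  0.1058] yaw 6.18 q6 0.73 F [1.  0.3 0.9] M [ 0.003 -0.025 -0.018] open 0.404 g 0.0
shift [0.0002 0.001  0.0268] turn [-0.05  0.04  0.08]
wing 782 [ 0.515  -0.3068  0.105 ] ((514.0785522460938, -306.7558898925781), (25.766761779785156, 8.68472671508789), 6.674674034118652)
[-0.0163 -0.0163 -0.0162 -0.0161 -0.0161 -0.0159 -0.0155 -0.0153]
[-0.0164 -0.0163 -0.0163 -0.016  -0.0159 -0.0159 -0.0155 -0.0154]
```

Emit:
servo_tool --series "0.2 0.0002 0.001 0.008 0 0 0;0.2 0.0002 0.001 0.016 0 0 0;0.2 0.0002 0.001 0.024 0 0 0;0.2 0.0002 0.001 0.029 0 0 0;0.2 0.0002 0.001 0.029 0 0 0;0.2 0.0002 0.001 0.029 0 0 0"

```text
time_s: 12.58
eef_pos: [0.5141, -0.3069, 0.0766]
eef_rot: [-0.001, 0.999, 0.054, -0.001]
wrist_force: [-0.2, -0.6, -0.0]
opening: 0.398
grasp_force: 0.0
```

Emit:
servo_tool --series "1 0 0 0 0 0 0;1 0 0 0 0 0 0;1 0 0 0 0 0 0;1 0 0 0 0 0 0;1 0 0 0 0 0 0;1 0 0 0 0 0 0;1 0 0 0 0 0 0;1 0 0 0 0 0 0"

```text
time_s: 13.25
eef_pos: [0.5148, -0.3075, 0.0779]
eef_rot: [0.0, 0.999, 0.054, 0.0]
wrist_force: [0.3, 0.4, 2.9]
opening: 0.086
grasp_force: 61.0
```

```bash
python3 -c "
from h import *
shift([.5141,-.3069,.077],6.1)"
```

```text
t 13.25 pos [ 0.5148 -0.3075  0.0779] yaw 6.18 q6 0.73 F [0.3 0.4 2.9] M [ 0.066 -0.004  0.008] open 0.086 g 61.0
shift [-0.0006 -0.0007  0.0009] turn [ 0.04 -0.04  0.08]
```

Emit:
servo_tool --series "1 0 0 0 0 0 3;1 0 0 0 0 0 6;1 0 0 0 0 0 9;1 0 0 0 0 0 12;1 0 0 0 0 0 15;1 0 0 0 0 0 18;1 0 0 0 0 0 21;1 0 0 0 0 0 24;1 0 0 0 0 0 27;1 0 0 0 0 0 30;1 0 0 0 0 0 30"

```text
time_s: 14.17
eef_pos: [0.515, -0.3086, 0.0779]
eef_rot: [0.001, 0.978, -0.207, 0.001]
wrist_force: [-0.1, -4.3, 2.3]
opening: 0.088
grasp_force: 60.9
```

```bash
python3 -c "
from h import *
shift([.5141,-.3069,.077],6.1)"
```

```text
t 14.17 pos [ 0.515  -0.3086  0.0779] yaw -23.93 q6 1.25 F [-0.1 -4.3  2.3] M [-0.784 -0.175  0.091] open 0.088 g 60.9
shift [-0.0015 -0.0012  0.0009] turn [  0.13  -0.1  -30.03]
```

Emit:
servo_tool --series "1 0 0 0 0 0 3;1 0 0 0 0 0 6;1 0 0 0 0 0 9;1 0 0 0 0 0 12;1 0 0 0 0 0 14;1 0 0 0 0 0 14"

```text
time_s: 14.67
eef_pos: [0.5148, -0.3083, 0.0779]
eef_rot: [0.001, 0.946, -0.324, 0.001]
wrist_force: [1.0, -3.6, 2.6]
opening: 0.082
grasp_force: 60.9
```

```bash
python3 -c "
from h import *
shift([.5141,-.3069,.077],6.1)"
```

```text
t 14.67 pos [ 0.5148 -0.3083  0.0779] yaw -37.8 q6 1.49 F [ 1.  -3.6  2.6] M [-0.807 -0.047  0.111] open 0.082 g 60.9
shift [-0.0014 -0.0007  0.0009] turn [  0.09  -0.08 -43.9 ]
```

Emit:
servo_tool --series "1 0 0 0 0 0 2;1 0 0 0 0 0 4;1 0 0 0 0 0 6;1 0 0 0 0 0 8;1 0 0 0 0 0 8"

```text
time_s: 15.08
eef_pos: [0.5147, -0.308, 0.0778]
eef_rot: [0.001, 0.921, -0.389, 0.001]
wrist_force: [0.8, -4.3, 3.3]
opening: 0.086
grasp_force: 61.0
```

```bash
python3 -c "
from h import *
shift([.5141,-.3069,.077],6.1)"
```

```text
t 15.08 pos [ 0.5147 -0.308   0.0778] yaw -45.77 q6 1.63 F [ 0.8 -4.3  3.3] M [-0.849  0.015  0.041] open 0.086 g 61.0
shift [-0.0012 -0.0003  0.0008] turn [  0.07  -0.07 -51.87]
```

Emit:
servo_tool --series "1 0 0 0 0 0 2;1 0 0 0 0 0 4;1 0 0 0 0 0 6;1 0 0 0 0 0 8;1 0 0 0 0 0 8"

```text
time_s: 15.5
eef_pos: [0.5146, -0.308, 0.0778]
eef_rot: [0.001, 0.892, -0.452, 0.0]
wrist_force: [-0.5, -4.8, 3.4]
opening: 0.088
grasp_force: 61.1
```

```bash
python3 -c "
from h import *
shift([.5141,-.3069,.077],6.1)"
```

```text
t 15.5 pos [ 0.5146 -0.308   0.0778] yaw -53.75 q6 1.77 F [-0.5 -4.8  3.4] M [-0.972  0.123  0.134] open 0.088 g 61.1
shift [-0.0012 -0.0002  0.0008] turn [  0.06  -0.06 -59.85]
```

Emit:
servo_tool --series "1 0 0 0 0 0 2;1 0 0 0 0 0 4;1 0 0 0 0 0 6;1 0 0 0 0 0 6"

```text
time_s: 15.83
eef_pos: [0.5144, -0.308, 0.0777]
eef_rot: [0.001, 0.867, -0.498, 0.0]
wrist_force: [-1.4, -5.7, 3.2]
opening: 0.082
grasp_force: 61.1
```

```bash
python3 -c "
from h import *
shift([.5141,-.3069,.077],6.1)
for i in range(4): ctrl.camera('wrist'); print(ctrl.get_obs()['torque'].round(3))"
```

```text
t 15.83 pos [ 0.5144 -0.308   0.0777] yaw -59.74 q6 1.88 F [-1.4 -5.7  3.2] M [-1.042  0.214  0.114] open 0.082 g 61.1
shift [-0.0011 -0.0003  0.0007] turn [ 7.000e-02 -4.000e-02 -6.584e+01]
[-1.036  0.271  0.095]
[-1.069  0.237  0.11 ]
[-1.089  0.257  0.051]
[-1.075  0.232  0.101]
```

Emit:
servo_tool --series "1 0 0 0 0 0 2;1 0 0 0 0 0 4;1 0 0 0 0 0 6;1 0 0 0 0 0 6"

```text
time_s: 16.37
eef_pos: [0.5143, -0.3081, 0.0777]
eef_rot: [0.001, 0.84, -0.543, 0.0]
wrist_force: [-2.3, -5.4, 3.5]
opening: 0.086
grasp_force: 61.1
```

```bash
cat > tq.py <<'E'
from h import *
shift([.5141,-.3069,.077],6.1); a=[]
for i in range(5): ctrl.camera('wrist'); a.append(ctrl.get_obs()['torque'])
print('mean M',np.mean(a,0).round(3))
E
python3 tq.py
```

```text
t 16.37 pos [ 0.5143 -0.3081  0.0777] yaw -65.75 q6 1.98 F [-2.3 -5.4  3.5] M [-1.151  0.327  0.193] open 0.086 g 61.1
shift [-0.0011 -0.0003  0.0007] turn [ 8.000e-02 -3.000e-02 -7.185e+01]
mean M [-1.119  0.384  0.095]
```

Emit:
servo_tool --series "1 0 0 0 0 0 2;1 0 0 0 0 0 4;1 0 0 0 0 0 6;1 0 0 0 0 0 6"

```text
time_s: 16.95
eef_pos: [0.5141, -0.3081, 0.0777]
eef_rot: [0.001, 0.81, -0.586, 0.0]
wrist_force: [-2.0, -6.4, 4.8]
opening: 0.09
grasp_force: 61.2
```

```bash
python3 tq.py
```

```text
t 16.95 pos [ 0.5141 -0.3081  0.0777] yaw -71.75 q6 2.09 F [-2.  -6.4  4.8] M [-1.124  0.419  0.016] open 0.09 g 61.2
shift [-0.0011 -0.0004  0.0007] turn [ 9.000e-02 -2.000e-02 -7.785e+01]
mean M [-1.154  0.509  0.116]
```

Emit:
servo_tool --series "1 0 0 0 0 0 2;1 0 0 0 0 0 4;1 0 0 0 0 0 6;1 0 0 0 0 0 6"

```text
time_s: 17.53
eef_pos: [0.5139, -0.3081, 0.0777]
eef_rot: [0.001, 0.779, -0.628, 0.0]
wrist_force: [-2.4, -5.4, 3.2]
opening: 0.087
grasp_force: 61.2
```

```bash
python3 tq.py
```

```text
t 17.53 pos [ 0.5139 -0.3081  0.0777] yaw -77.75 q6 2.19 F [-2.4 -5.4  3.2] M [-1.132  0.605  0.091] open 0.087 g 61.2
shift [-0.0012 -0.0004  0.0007] turn [  0.11  -0.   -83.85]
mean M [-1.162  0.611  0.071]
```

Emit:
servo_tool --series "1 0 0 0 0 0 2;1 0 0 0 0 0 4;1 0 0 0 0 0 6;1 0 0 0 0 0 6"

```text
time_s: 18.12
eef_pos: [0.5138, -0.3082, 0.0776]
eef_rot: [0.001, 0.745, -0.667, 0.0]
wrist_force: [-3.7, -6.1, 3.7]
opening: 0.089
grasp_force: 61.2
```

```bash
python3 tq.py
```

```text
t 18.12 pos [ 0.5138 -0.3082  0.0776] yaw -83.74 q6 2.3 F [-3.7 -6.1  3.7] M [-1.167  0.726  0.117] open 0.089 g 61.2
shift [-0.0012 -0.0005  0.0006] turn [ 1.200e-01  1.000e-02 -8.984e+01]
mean M [-1.189  0.732  0.068]
```

Emit:
servo_tool --series "1 0 0 0 0 0 2;1 0 0 0 0 0 4;1 0 0 0 0 0 6;1 0 0 0 0 0 6"

```text
time_s: 18.7
eef_pos: [0.5136, -0.3082, 0.0776]
eef_rot: [0.001, 0.709, -0.705, -0.0]
wrist_force: [-4.3, -5.3, 4.3]
opening: 0.084
grasp_force: 61.3
```

```bash
python3 tq.py
```

```text
t 18.7 pos [ 0.5136 -0.3082  0.0776] yaw -89.74 q6 2.4 F [-4.3 -5.3  4.3] M [-1.208  0.828  0.171] open 0.084 g 61.3
shift [-0.0013 -0.0005  0.0006] turn [ 1.400e-01  1.000e-02 -9.584e+01]
mean M [-1.26   0.827  0.098]
```

```bash
python3 - <<'E'
from fit import *
o,M,c,P,L=look('w7.png')
W=P[...,2]
k=L[(W>.102)&(W<.1085)&(np.hypot(L[...,0],L[...,1])<.017)]; print('wing tool',len(k),k.mean(0).round(4),[cv2.minAreaRect((k[:,:2]*1e3).astype(np.float32))])
C=cam('scene');Q=cloud(C);z=Q[...,2]
k=Q[(z>.062)&(z<.0695)&(np.hypot(Q[...,0]-.5136,Q[...,1]+.3082)<.02)]; print('housing scene',len(k),k.mean(0).round(4),cv2.minAreaRect((k[:,:2]*1e3).astype(np.float32)))
k=Q[(z>.058)&(z<.0655)&(np.hypot(Q[...,0]-.48,Q[...,1]+.316)<.0245)]; print('band',len(k),np.percentile(k[:,2],[10,50,90]).round(4))
E
```

```text
wing tool 1356 [ 0.0031 -0.0004 -0.0274] [((2.48913836479187, -2.8343563079833984), (28.33639907836914, 26.180444717407227), 32.60509490966797)]
housing scene 54 [ 0.5086 -0.3106  0.0655] ((511.2055358886719, -309.7148132324219), (22.002914428710938, 23.82320213317871), 71.68798828125)
band 113 [0.0597 0.0625 0.0647]
```

Emit:
servo_tool --series "1 0 0 0 0 0 2;1 0 0 0 0 0 4;1 0 0 0 0 0 6;1 0 0 0 0 0 6"

```text
time_s: 19.38
eef_pos: [0.5135, -0.3083, 0.0776]
eef_rot: [-0.001, -0.671, 0.742, 0.0]
wrist_force: [-3.6, -5.6, 5.2]
opening: 0.086
grasp_force: 61.3
```

```bash
python3 tq.py
```

```text
t 19.38 pos [ 0.5135 -0.3083  0.0776] yaw -95.74 q6 2.51 F [-3.6 -5.6  5.2] M [-1.286  0.948  0.181] open 0.086 g 61.3
shift [-0.0014 -0.0005  0.0006] turn [ 1.6000e-01  1.0000e-02 -1.0184e+02]
mean M [-1.291  0.941  0.101]
```

```bash
cat > tq.py <<'E'
from h import *
o=ctrl.get_obs(); a=[]; e=[o['joint_efforts'][5]]; y=2*np.degrees(np.arctan2(o['eef_rot'][2],o['eef_rot'][1]))
for i in range(3): ctrl.camera('wrist'); p=ctrl.get_obs(); a.append(p['torque'][2]); e.append(p['joint_efforts'][5])
print('yaw',round(y,2),'F',o['wrist_force'].round(1),'Mz now',o['torque'][2].round(3),'mean',np.mean(a).round(3),'J6',np.round(e,3))
E
python3 tq.py
```

```text
yaw 264.36 F [-4.3 -5.9  4.7] Mz now 0.091 mean 0.118 J6 [0.104 0.104 0.104 0.104]
```

Emit:
servo_tool --series "1 0 0 0 0 0 1.5;1 0 0 0 0 0 3"

```text
time_s: 19.95
eef_pos: [0.5135, -0.3083, 0.0776]
eef_rot: [-0.001, -0.651, 0.759, -0.0]
wrist_force: [-4.8, -6.0, 4.1]
opening: 0.089
grasp_force: 61.3
```

```bash
python3 tq.py
```

```text
yaw 261.31 F [-4.8 -6.   4.1] Mz now 0.267 mean 0.156 J6 [-0.222  0.134  0.416  0.211]
```

```bash
python3 tq.py
```

```text
yaw 261.35 F [-3.6 -6.1  3.8] Mz now 0.123 mean 0.126 J6 [0.211 0.147 0.132 0.13 ]
```

Emit:
servo_tool --series "1 0 0 0 0 0 1;1 0 0 0 0 0 2;1 0 0 0 0 0 2;1 0 0 0 0 0 2"

```text
time_s: 20.58
eef_pos: [0.5134, -0.3083, 0.0776]
eef_rot: [-0.001, -0.639, 0.77, 0.0]
wrist_force: [-4.5, -6.4, 4.1]
opening: 0.086
grasp_force: 61.3
```

```bash
python3 tq.py
```

```text
yaw 259.36 F [-4.5 -6.4  4.1] Mz now 0.152 mean 0.166 J6 [0.194 0.168 0.162 0.161]
```

Contact found: the settled joint-6 effort now climbs 0.104 → 0.130 → 0.16 N m. I'm aiming for about 0.25 N m.

Emit:
servo_tool --series "1 0 0 0 0 0 1;1 0 0 0 0 0 2;1 0 0 0 0 0 3;1 0 0 0 0 0 4;1 0 0 0 0 0 5;1 0 0 0 0 0 5;1 0 0 0 0 0 5;1 0 0 0 0 0 5;1 0 0 0 0 0 5"

```text
time_s: 21.48
eef_pos: [0.5133, -0.3083, 0.0776]
eef_rot: [-0.001, -0.604, 0.797, 0.0]
wrist_force: [-5.1, -7.2, 5.0]
opening: 0.091
grasp_force: 61.3
```

```bash
python3 tq.py
```

```text
yaw 254.37 F [-5.1 -7.2  5. ] Mz now 0.223 mean 0.177 J6 [0.192 0.192 0.192 0.192]
```

Emit:
servo_tool --series "1 0 0 0 0 0 1;1 0 0 0 0 0 2;1 0 0 0 0 0 3;1 0 0 0 0 0 4;1 0 0 0 0 0 5;1 0 0 0 0 0 6;1 0 0 0 0 0 6;1 0 0 0 0 0 6;1 0 0 0 0 0 6;1 0 0 0 0 0 6"

```text
time_s: 22.47
eef_pos: [0.5131, -0.3083, 0.0776]
eef_rot: [-0.001, -0.562, 0.827, 0.0]
wrist_force: [-5.7, -6.6, 4.1]
opening: 0.086
grasp_force: 61.4
```

```bash
python3 tq.py
```

```text
yaw 248.38 F [-5.7 -6.6  4.1] Mz now 0.217 mean 0.217 J6 [0.222 0.222 0.222 0.222]
```

Emit:
servo_tool --series "1 0 0 0 0 0 1;1 0 0 0 0 0 2;1 0 0 0 0 0 3;1 0 0 0 0 0 4;1 0 0 0 0 0 4;1 0 0 0 0 0 4;1 0 0 0 0 0 4;1 0 0 0 0 0 4"

```text
time_s: 23.28
eef_pos: [0.513, -0.3083, 0.0776]
eef_rot: [-0.002, -0.533, 0.846, 0.0]
wrist_force: [-5.5, -6.6, 4.6]
opening: 0.087
grasp_force: 61.4
```

```bash
python3 tq.py
```

```text
yaw 244.38 F [-5.5 -6.6  4.6] Mz now 0.232 mean 0.258 J6 [0.241 0.241 0.241 0.241]
```

The settled torque is 0.24 N m, mid-range of snug. Releasing and lifting clear.

Emit:
servo_tool --series "0.3 0 0 0 0 0 0;0.3 0 0 0 0 0 0;0.3 0 0 0 0 0 0;0.3 0 0 0 0 0 0;0.3 0 0 0 0 0 0;0.3 0 0 -0.01 0 0 0;0.3 0 0 -0.03 0 0 0;0.3 0 0 -0.06 0 0 0;0.3 0 0 -0.09 0 0 0;0.3 0 0 -0.12 0 0 0;0.3 0 0 -0.12 0 0 0;0.3 0 0 -0.12 0 0 0"

```text
time_s: 24.43
eef_pos: [0.5158, -0.3082, 0.2008]
eef_rot: [0.001, -0.531, 0.847, -0.003]
wrist_force: [-0.6, 0.4, -0.3]
opening: 0.351
grasp_force: 0.0
```

```bash
python3 - <<'E'
from fit import *
o,M,c,P,L=look('w8.png')
W=P[...,2]; print(o['time_s'],o['eef_pos'].round(4),o['opening'],o['wrist_force'].round(1))
for n,P in (('wrist',P),('top',cloud(cam('top'))),('scene',cloud(cam('scene')))):
    W=P[...,2]; near=np.hypot(P[...,0]-.513,P[...,1]+.308)<.025
    k=P[near&(W>.101)&(W<.110)]; 
    if len(k)>5: print(n,'wing',len(k),k.mean(0).round(4),cv2.minAreaRect((k[:,:2]*1e3).astype(np.float32)))
    k=P[(W>.057)&(W<.0665)&(np.hypot(P[...,0]-.48,P[...,1]+.316)<.0235)&(np.hypot(P[...,0]-.48,P[...,1]+.316)>.0175)]
    if len(k)>20: print(n,'band',len(k),np.percentile(k[:,2],[10,50,90]).round(4),np.linalg.lstsq(np.c_[k[:,:2]-[.48,-.316],np.ones(len(k))],k[:,2],rcond=None)[0].round(4))
E
```

```text
24.4333 [ 0.5158 -0.3082  0.2008] 0.3507556471962749 [-0.6  0.4 -0.3]
wrist wing 372 [ 0.5135 -0.3091  0.1049] ((513.962646484375, -308.40655517578125), (9.291077613830566, 25.35371208190918), 5.8960747718811035)
wrist band 845 [0.0602 0.0615 0.0625] [-0.0005  0.007   0.0614]
top band 32 [0.0601 0.0615 0.064 ] [0.0054 0.1077 0.0635]
scene wing 40 [ 0.5117 -0.309   0.1066] ((511.81591796875, -307.988037109375), (9.619352340698242, 26.67452621459961), 6.083312034606934)
scene band 86 [0.0592 0.0627 0.0647] [0.029  0.0587 0.0629]
```

The wing's long axis now lies at about -84°, but the tool turned it to about -116°. That leaves either slip in the pads or spring-back. I'll regrasp it aligned to where it is now and check the actual torque.

Emit:
servo_tool --series "0.2 0 0 0 0 0 -6;0.2 0 0 0.01 0 0 -12;0.2 0 0 0.03 0 0 -18;0.2 0 0 0.05 0 0 -24;0.2 0 0 0.07 0 0 -30;0.2 0 0 0.08 0 0 -31.5;0.2 0 0 0.085 0 0 -31.5;0.2 0 0 0.085 0 0 -31.5;0.2 0 0 0.085 0 0 -31.5;0.2 0 0 0.085 0 0 -31.5"

```text
time_s: 25.42
eef_pos: [0.5149, -0.3076, 0.1131]
eef_rot: [-0.0, 0.741, -0.672, 0.001]
wrist_force: [-0.1, -0.8, 0.8]
opening: 0.405
grasp_force: 0.0
```

```bash
python3 - <<'E'
from fit import *
o,M,c,P,L=look('w9.png')
W=P[...,2]; near=np.hypot(P[...,0]-.5139,P[...,1]+.3085)<.02
for lo in (.1015,.1035):
    k=P[near&(W>lo)&(W<.109)]; print('wing',len(k),k.mean(0).round(4),cv2.minAreaRect((k[:,:2]*1e3).astype(np.float32)))
shift([.5139,-.3085,.077],-84.1)
E
```

```text
wing 740 [ 0.514  -0.3093  0.1049] ((513.7813110351562, -308.2378234863281), (8.607599258422852, 25.840961456298828), 5.334768772125244)
wing 656 [ 0.514  -0.3089  0.1052] ((513.7924194335938, -308.17279052734375), (8.539543151855469, 25.71364402770996), 5.332313537597656)
t 25.47 pos [ 0.515  -0.3077  0.1133] yaw -84.36 q6 2.31 F [ 0.5 -0.2  0.2] M [ 0.022  0.007 -0.037] open 0.397 g 0.0
shift [0.0007 0.0012 0.0363] turn [-0.06 -0.06 -0.26]
```

Emit:
servo_tool --series "0.2 0.0004 0.001 0.01 0 0 0;0.2 0.0004 0.001 0.02 0 0 0;0.2 0.0004 0.001 0.03 0 0 0;0.2 0.0004 0.001 0.037 0 0 0;0.2 0.0004 0.001 0.037 0 0 0;0.2 0.0004 0.001 0.037 0 0 0;1 0.0004 0.001 0.037 0 0 0;1 0.0004 0.001 0.037 0 0 0;1 0.0004 0.001 0.037 0 0 0;1 0.0004 0.001 0.037 0 0 0;1 0.0004 0.001 0.037 0 0 0;1 0.0004 0.001 0.037 0 0 0"

```text
time_s: 26.47
eef_pos: [0.5136, -0.3081, 0.0759]
eef_rot: [0.0, 0.741, -0.671, 0.0]
wrist_force: [-1.6, -0.7, 2.7]
opening: 0.084
grasp_force: 60.3
```

```bash
python3 tq.py; python3 -c "
from h import *
shift([.5138,-.3082,.077],-84.6)"
```

```text
yaw -84.32 F [-1.6 -0.7  2.7] Mz now 0.002 mean 0.062 J6 [0.052 0.053 0.054 0.055]
t 26.62 pos [ 0.5136 -0.3081  0.0759] yaw -84.32 q6 2.3 F [-2.3 -1.3  4.2] M [-0.255  0.444  0.052] open 0.089 g 60.5
shift [ 0.0001 -0.0002 -0.0011] turn [-0.02 -0.05  0.28]
```

Emit:
servo_tool --series "1 0 0 0 0 0 1;1 0 0 0 0 0 2;1 0 0 0 0 0 3;1 0 0 0 0 0 3;1 0 0 0 0 0 3;1 0 0 0 0 0 3;1 0 0 0 0 0 3"

```text
time_s: 27.2
eef_pos: [0.5137, -0.3081, 0.0758]
eef_rot: [0.0, 0.723, -0.691, 0.0]
wrist_force: [-2.0, -1.4, 5.3]
opening: 0.088
grasp_force: 60.8
```

```bash
python3 tq.py
```

```text
yaw -87.38 F [-2.  -1.4  5.3] Mz now 0.11 mean 0.059 J6 [0.103 0.103 0.103 0.103]
```

Emit:
servo_tool --series "1 0 0 0 0 0 1;1 0 0 0 0 0 2;1 0 0 0 0 0 3;1 0 0 0 0 0 4;1 0 0 0 0 0 4;1 0 0 0 0 0 4;1 0 0 0 0 0 4"

```text
time_s: 27.93
eef_pos: [0.5137, -0.3082, 0.0758]
eef_rot: [-0.0, -0.698, 0.716, -0.0]
wrist_force: [-2.4, -2.5, 6.3]
opening: 0.087
grasp_force: 60.8
```

```bash
python3 tq.py
```

```text
yaw 268.61 F [-2.4 -2.5  6.3] Mz now 0.077 mean 0.136 J6 [0.104 0.102 0.102 0.102]
```

Emit:
servo_tool --series "1 0 0 0 0 0 1;1 0 0 0 0 0 2;1 0 0 0 0 0 3;1 0 0 0 0 0 4;1 0 0 0 0 0 4;1 0 0 0 0 0 4;1 0 0 0 0 0 4"

```text
time_s: 28.67
eef_pos: [0.5137, -0.3082, 0.0758]
eef_rot: [-0.0, -0.673, 0.74, -0.0]
wrist_force: [-2.3, -3.2, 5.6]
opening: 0.091
grasp_force: 60.7
```

```bash
python3 tq.py
```

```text
yaw 264.62 F [-2.3 -3.2  5.6] Mz now 0.118 mean 0.114 J6 [0.122 0.12  0.119 0.119]
```

```bash
python3 - <<'E'
from fit import *
o,M,c,P,L=look('w10.png')
m=(L[...,2]>-.029)&(L[...,2]<-.012)&(abs(L[...,1])<.016)&(L[...,0]>.0)&(L[...,0]<.018)
k=L[m]; print(len(k))
for a in np.arange(.006,.017,.001):
    s=k[(k[:,0]>=a)&(k[:,0]<a+.001)]
    if len(s): print(a.round(3),len(s),'y',np.percentile(s[:,1],[2,50,98]).round(4),'z',np.percentile(s[:,2],[2,98]).round(4))
m=(abs(L[...,2]+.029)<.003)&(abs(L[...,1])<.008)&(abs(L[...,0])<.016); k=L[m]
for a in np.arange(-.014,.014,.004):
    s=k[(k[:,0]>=a)&(k[:,0]<a+.004)]
    if len(s): print('top',a.round(3),len(s),'y',np.percentile(s[:,1],[2,50,98]).round(4))
# housing
t=(P[...,2]>.0645)&(P[...,2]<.0695)&(np.hypot(P[...,0]-.511,P[...,1]+.308)<.022); print('housing',t.sum(),cv2.minAreaRect((P[t][:,:2]*1e3).astype(np.float32)))
E
```

```text
1281
0.006 159 y [-0.0159  0.0103  0.0157] z [-0.0289 -0.0179]
0.007 176 y [-0.0155  0.0107  0.0158] z [-0.0288 -0.0184]
0.008 9 y [-0.0042  0.0007  0.0028] z [-0.0289 -0.0281]
0.009 15 y [-0.0042  0.0007  0.0027] z [-0.0289 -0.0276]
0.01 254 y [-0.0108 -0.0015  0.0094] z [-0.0289 -0.0146]
0.011 340 y [-0.0107 -0.0003  0.0092] z [-0.0288 -0.0151]
0.012 234 y [-0.0041 -0.0005  0.0028] z [-0.0284 -0.0126]
0.013 32 y [-0.0024 -0.0005  0.0012] z [-0.028  -0.0139]
top -0.014 56 y [-0.0044 -0.0007  0.0025]
top -0.01 137 y [-0.0044 -0.0009  0.0029]
top -0.006 140 y [-0.0043 -0.0005  0.0029]
top -0.002 146 y [-0.0043 -0.0009  0.0029]
top 0.002 154 y [-0.0043 -0.0005  0.0028]
top 0.006 152 y [-0.0042 -0.0009  0.0028]
top 0.01 316 y [-0.0076 -0.0001  0.0077]
housing 450 ((507.25714111328125, -312.3876647949219), (13.738017082214355, 28.689926147460938), 85.06973266601562)
```

Gripped, the wing is exactly parallel to the pads, so it didn't slip. The key really did unwind by about 31° when I let go. I'll retighten, then test with a small back-off whether the key holds before I open.

Emit:
servo_tool --series "1 0 0 0 0 0 2;1 0 0 0 0 0 4;1 0 0 0 0 0 6;1 0 0 0 0 0 8;1 0 0 0 0 0 10;1 0 0 0 0 0 12;1 0 0 0 0 0 14;1 0 0 0 0 0 16;1 0 0 0 0 0 18;1 0 0 0 0 0 18;1 0 0 0 0 0 18;1 0 0 0 0 0 18"

```text
time_s: 29.87
eef_pos: [0.5136, -0.3083, 0.0758]
eef_rot: [-0.0, -0.549, 0.836, -0.0]
wrist_force: [-3.3, -2.7, 5.6]
opening: 0.089
grasp_force: 60.7
```

```bash
python3 tq.py
```

```text
yaw 246.62 F [-3.3 -2.7  5.6] Mz now 0.174 mean 0.15 J6 [0.16  0.157 0.156 0.156]
```

Emit:
servo_tool --series "1 0 0 0 0 0 -0.5;1 0 0 0 0 0 -1;1 0 0 0 0 0 -1;1 0 0 0 0 0 -1;1 0 0 0 0 0 -1;1 0 0 0 0 0 -1"

```text
time_s: 30.52
eef_pos: [0.5136, -0.3083, 0.0758]
eef_rot: [-0.0, -0.557, 0.831, -0.001]
wrist_force: [-1.1, -2.1, 5.9]
opening: 0.088
grasp_force: 60.8
```

```bash
python3 tq.py; python3 -c "
from h import *
shift([.5138,-.3082,.077],-84.6)"
```

```text
yaw 247.63 F [-1.1 -2.1  5.9] Mz now 0.205 mean 0.2 J6 [0.204 0.204 0.204 0.204]
t 30.67 pos [ 0.5136 -0.3082  0.0758] yaw -112.37 q6 2.79 F [-2.4 -1.9  4.9] M [-0.577  0.682  0.164] open 0.089 g 60.8
shift [-0.0001 -0.0002 -0.0012] turn [-2.000e-02 -6.000e-02 -2.777e+01]
```

Emit:
servo_tool --series "0.82 0 0 0 0 0 0;0.81 0 0 0 0 0 0;0.8 0 0 0 0 0 0;0.79 0 0 0 0 0 0;0.78 0 0 0 0 0 0;0.77 0 0 0 0 0 0;0.76 0 0 0 0 0 0;0.75 0 0 0 0 0 0;0.74 0 0 0 0 0 0;0.74 0 0 0 0 0 0"

```text
time_s: 31.5
eef_pos: [0.5138, -0.3076, 0.0754]
eef_rot: [0.0, -0.557, 0.831, -0.0]
wrist_force: [-0.3, -1.5, 3.7]
opening: 0.133
grasp_force: 4.3
```

```bash
cat > wg.py <<'E'
from fit import *
o,M,c,P,L=look()
m=(L[...,2]>-.0315)&(L[...,2]<-.026)&(abs(L[...,1])<.013)&(abs(L[...,0])<.0145); k=L[m]
for a in np.arange(-.014,.014,.004):
    s=k[(k[:,0]>=a)&(k[:,0]<a+.004)]
    if len(s): print('top',a.round(3),len(s),'y',np.percentile(s[:,1],[3,50,97]).round(4))
E
python3 tq.py; python3 wg.py; python3 -c "
from h import *
shift([.5138,-.3082,.077],-84.6)"
```

```text
yaw 247.67 F [-0.3 -1.5  3.7] Mz now 0.131 mean 0.118 J6 [0.111 0.111 0.11  0.11 ]
top -0.014 44 y [-0.0034  0.0002  0.0037]
top -0.01 159 y [-0.004  -0.0001  0.0043]
top -0.006 166 y [-0.0043 -0.0001  0.0038]
top -0.002 174 y [-0.0051 -0.0009  0.0033]
top 0.002 193 y [-0.0057 -0.0009  0.0048]
top 0.006 213 y [-0.0062 -0.0013  0.0126]
top 0.01 423 y [-0.012  -0.0017  0.0107]
t 31.7 pos [ 0.5137 -0.3076  0.0754] yaw -112.32 q6 2.79 F [ 1.  -1.4  4.3] M [-0.236 -0.202  0.12 ] open 0.127 g 4.3
shift [ 0.0005 -0.0003 -0.0016] turn [-2.000e-02  1.000e-02 -2.772e+01]
```

The wing follows the pads back as they open, which means it springs back for as long as the pads touch it. Instead of opening, I'll keep this light, almost open grip, turn to the wanted angle, and slide straight up off the wing so that it's let go at that angle.

Emit:
servo_tool --series "0.74 0 0 0 0 0 1;0.74 0 0 0 0 0 2;0.74 0 0 0 0 0 3;0.74 0 0 0 0 0 4;0.74 0 0 0 0 0 5;0.74 0 0 0 0 0 6;0.74 0 0 0 0 0 6;0.74 0 0 0 0 0 6;0.74 0 0 0 0 0 6"

```text
time_s: 32.45
eef_pos: [0.5136, -0.3078, 0.0755]
eef_rot: [0.0, -0.513, 0.859, -0.0]
wrist_force: [1.4, -0.7, 5.3]
opening: 0.127
grasp_force: 9.8
```

```bash
python3 tq.py; python3 wg.py
```

```text
yaw 241.68 F [ 1.4 -0.7  5.3] Mz now 0.237 mean 0.246 J6 [0.272 0.265 0.263 0.263]
top -0.014 49 y [-0.0038 -0.      0.0037]
top -0.01 158 y [-0.0039  0.0004  0.0044]
top -0.006 171 y [-0.0043 -0.      0.0038]
top -0.002 172 y [-0.0051 -0.0005  0.0034]
top 0.002 191 y [-0.0062 -0.0009  0.0049]
top 0.006 223 y [-0.0062 -0.0013  0.0125]
top 0.01 405 y [-0.012  -0.0017  0.0108]
```

The torque is 0.26 N m with the wing at about -113.5°. Sliding up and off.

Emit:
servo_tool --series "0.74 0 0 -0.005 0 0 0;0.74 0 0 -0.012 0 0 0;0.74 0 0 -0.02 0 0 0;0.74 0 0 -0.03 0 0 0;0.74 0 0 -0.045 0 0 0;0.74 0 0 -0.07 0 0 0;0.74 0 0 -0.1 0 0 0;0.74 0 0 -0.12 0 0 0;0.74 0 0 -0.12 0 0 0;0.74 0 0 -0.12 0 0 0"

```text
time_s: 33.48
eef_pos: [0.5145, -0.3085, 0.1987]
eef_rot: [0.001, -0.513, 0.859, -0.002]
wrist_force: [-0.1, 0.4, -0.4]
opening: 0.133
grasp_force: 0.0
```

```bash
cat > st.py <<'E'
from fit import *
o,M,c,P,L=look('w_%d.png'%int(ctrl.get_obs()['time_s']*100))
print(o['time_s'],o['eef_pos'].round(4),o['wrist_force'].round(1),'J6',o['q'][5].round(2))
for n,P in (('wrist',P),('scene',cloud(cam('scene')))):
    W=P[...,2]; near=np.hypot(P[...,0]-.513,P[...,1]+.308)<.025
    k=P[near&(W>.101)&(W<.112)]
    if len(k)>5: print(n,'wing',len(k),k.mean(0).round(4),cv2.minAreaRect((k[:,:2]*1e3).astype(np.float32)))
    r=np.hypot(P[...,0]-.48,P[...,1]+.316); k=P[(W>.057)&(W<.0675)&(r<.0235)&(r>.0175)]
    if len(k)>20: print(n,'band',len(k),np.percentile(k[:,2],[10,50,90]).round(4))
E
python3 st.py
```

```text
33.4833 [ 0.5145 -0.3085  0.1987] [-0.1  0.4 -0.4] J6 2.9
wrist wing 394 [ 0.5119 -0.3092  0.1063] ((512.3886108398438, -308.0657043457031), (9.146506309509277, 26.19544792175293), 4.440616607666016)
wrist band 856 [0.0606 0.0622 0.0633]
scene wing 48 [ 0.5103 -0.309   0.1071] ((510.79095458984375, -308.130126953125), (9.523091316223145, 25.354040145874023), 3.102825403213501)
scene band 92 [0.0582 0.0628 0.0653]
```

It sprang back to about -85° again, the same place. That could be its held equilibrium (friction against band spring) or a loose state. I'll regrasp it there and test by pushing whether the band grips the sleeve.

Emit:
servo_tool --series "0.2 0 0 0 0 0 -6;0.2 0 0 0.01 0 0 -12;0.2 0 0 0.03 0 0 -18;0.2 0 0 0.05 0 0 -24;0.2 0 0 0.07 0 0 -30;0.2 0 0 0.08 0 0 -32.7;0.2 0 0 0.085 0 0 -32.7;0.2 0 0 0.085 0 0 -32.7;0.2 0 0 0.085 0 0 -32.7;0.2 0 0 0.085 0 0 -32.7;0.2 0 0 0.085 0 0 -32.7"

```text
time_s: 34.5
eef_pos: [0.5141, -0.3082, 0.1115]
eef_rot: [-0.0, 0.733, -0.68, 0.001]
wrist_force: [0.3, -0.8, 0.0]
opening: 0.4
grasp_force: 0.0
```

```bash
python3 st.py; python3 - <<'E'
from fit import *
o,M,c,P,L=look(); W=P[...,2]; r=np.hypot(P[...,0]-.48,P[...,1]+.316)
k=P[(W>.058)&(W<.0675)&(r<.0225)&(r>.0185)]; print('band plane',np.linalg.lstsq(np.c_[k[:,:2]-[.48,-.316],np.ones(len(k))],k[:,2],rcond=None)[0].round(4))
k=P[(W>.0815)&(W<.087)&(r<.011)]; print('tip',len(k),np.median(k,0).round(4),circ(k[:,:2],.009,[.48,-.316]))
k=P[(W>.0235)&(W<.029)&(r<.08)]; print('block z',len(k),np.median(k[:,2]).round(4))
k=P[(W<.006)&(r<.2)]; print('table z',np.median(k[:,2]).round(4))
k=P[(W>.1035)&(W<.109)&(np.hypot(P[...,0]-.513,P[...,1]+.308)<.02)]; print('wing top',np.median(k,0).round(4))
shift([.5138,-.3082,.077],-85.3)
E
```

```text
34.5 [ 0.5141 -0.3082  0.1115] [ 0.3 -0.8  0. ] J6 2.33
wrist wing 773 [ 0.5126 -0.3097  0.1065] ((512.4598388671875, -308.38043212890625), (8.464746475219727, 25.679399490356445), 4.232977390289307)
wrist band 1312 [0.0602 0.0622 0.0633]
scene wing 43 [ 0.5108 -0.3098  0.1073] ((511.3187255859375, -307.48272705078125), (9.148173332214355, 25.899843215942383), 5.654770851135254)
scene band 97 [0.0591 0.0634 0.0656]
band plane [ 0.0129 -0.0099  0.0621]
tip 878 [ 0.4801 -0.3174  0.0838] (array([ 0.4797, -0.3174]), np.float64(0.00116), 878)
block z 6929 0.0257
table z -0.0003
wing top [ 0.5125 -0.3094  0.1067]
t 34.65 pos [ 0.5139 -0.308   0.1112] yaw -85.64 q6 2.33 F [ 0.1  0.3 -0.2] M [-0.002 -0.007 -0.013] open 0.401 g 0.0
shift [0.0001 0.0001 0.0342] turn [-0.05 -0.06 -0.34]
```

The clamp is now tilted and raised slightly (wing top +1.5 mm, band +0.7 mm) and stays there. So the band does grip the sleeve at this key angle, and sliding off lifted it. To mend it I'll regrasp, loosen, press it flat, retighten less far, and release by opening.

Emit:
servo_tool --series "0.2 -0.0002 0.0014 0.01 0 0 0;0.2 -0.0002 0.0014 0.02 0 0 0;0.2 -0.0002 0.0014 0.03 0 0 0;0.2 -0.0002 0.0014 0.034 0 0 0;0.2 -0.0002 0.0014 0.034 0 0 0;0.2 -0.0002 0.0014 0.034 0 0 0;1 -0.0002 0.0014 0.034 0 0 0;1 -0.0002 0.0014 0.034 0 0 0;1 -0.0002 0.0014 0.034 0 0 0;1 -0.0002 0.0014 0.034 0 0 0;1 -0.0002 0.0014 0.034 0 0 0;1 -0.0002 0.0014 0.034 0 0 0"

```text
time_s: 35.65
eef_pos: [0.5126, -0.3081, 0.0768]
eef_rot: [-0.0, 0.734, -0.68, 0.001]
wrist_force: [2.6, -2.9, -1.6]
opening: 0.089
grasp_force: 61.0
```

```bash
python3 tq.py
```

```text
yaw -85.63 F [ 2.6 -2.9 -1.6] Mz now 0.132 mean 0.162 J6 [0.13  0.134 0.137 0.14 ]
```

Emit:
servo_tool --series "1 0 0 0 0 0 -4;1 0 0 0 0 0 -8;1 0 0 0 0 0 -12;1 0 0 0 0 0 -16;1 0 0 0 0 0 -20;1 0 0 0 0 0 -24;1 0 0 0 0 0 -28;1 0 0 0 0 0 -32;1 0 0 0 0 0 -32;1 0 0 0 0 0 -32"

```text
time_s: 36.63
eef_pos: [0.5118, -0.3069, 0.0763]
eef_rot: [-0.0, 0.892, -0.452, -0.001]
wrist_force: [0.7, 1.8, 1.3]
opening: 0.089
grasp_force: 61.2
```

```bash
python3 tq.py;  python3 -c "
from h import *
shift([.5138,-.3082,.077],-84.6)"
```

```text
yaw -53.75 F [0.7 1.8 1.3] Mz now -0.087 mean -0.073 J6 [-0.302 -0.134 -0.074 -0.056]
t 36.78 pos [ 0.5118 -0.307   0.0762] yaw -53.71 q6 1.77 F [0.8 2.7 1.5] M [ 0.598  0.039 -0.1  ] open 0.088 g 61.1
shift [ 0.0021 -0.001  -0.0008] turn [2.000e-02 8.000e-02 3.089e+01]
```

Emit:
servo_tool --series "1 0.001 -0.0005 0.0005 0 0 0;1 0.002 -0.001 0.001 0 0 0;1 0.002 -0.001 0.0015 0 0 0;1 0.002 -0.001 0.0015 0 0 0;1 0.002 -0.001 0.0015 0 0 0"

```text
time_s: 37.2
eef_pos: [0.5133, -0.3085, 0.0756]
eef_rot: [0.0, 0.892, -0.451, -0.001]
wrist_force: [-4.3, 4.1, 8.7]
opening: 0.088
grasp_force: 62.3
```

```bash
python3 tq.py;  python3 -c "
from h import *
shift([.5138,-.3082,.077],-84.6)"
```

```text
yaw -53.65 F [-4.3  4.1  8.7] Mz now -0.083 mean -0.057 J6 [-0.076 -0.076 -0.076 -0.076]
t 37.35 pos [ 0.5133 -0.3085  0.0756] yaw -53.66 q6 1.77 F [-5.1  4.8  9.8] M [ 0.961  1.214 -0.024] open 0.086 g 62.2
shift [ 0.0001 -0.0006 -0.0014] turn [ 0.1   0.08 30.94]
```

```bash
cat > bp.py <<'E'
from fit import *
o,M,c,P,L=look(); W=P[...,2]; r=np.hypot(P[...,0]-.48,P[...,1]+.316)
k=P[(W>.058)&(W<.0675)&(r<.0225)&(r>.0185)]; print('band plane',len(k),np.linalg.lstsq(np.c_[k[:,:2]-[.48,-.316],np.ones(len(k))],k[:,2],rcond=None)[0].round(4),np.median(k[:,2]).round(4))
k=P[(W>.0645)&(W<.0705)&(np.hypot(P[...,0]-.513,P[...,1]+.308)<.02)]; print('housing',len(k),np.median(k,0).round(4))
k=P[(W>.0235)&(W<.029)&(r<.08)]; print('block z',len(k),np.median(k[:,2]).round(4))
k=P[(W>.1)&(W<.111)&(np.hypot(L[...,0],L[...,1])<.003)]; print('wing top',len(k),np.median(k,0).round(4) if len(k) else 0)
E
python3 bp.py
```

```text
band plane 776 [-0.0076 -0.0101  0.0616] 0.0617
housing 424 [ 0.5157 -0.3143  0.0664]
block z 7324 0.0256
wing top 136 [ 0.5135 -0.3084  0.1054]
```

Flat and home again (band top 0.0616, wing top 0.1054). Retightening to about -91°.

Emit:
servo_tool --series "1 0 0 -0.0003 0 0 4;1 0 0 -0.0005 0 0 8;1 0 0 -0.0005 0 0 12;1 0 0 -0.0005 0 0 16;1 0 0 -0.0005 0 0 20;1 0 0 -0.0005 0 0 24;1 0 0 -0.0005 0 0 27;1 0 0 -0.0005 0 0 30;1 0 0 -0.0005 0 0 33;1 0 0 -0.0005 0 0 35;1 0 0 -0.0005 0 0 35;1 0 0 -0.0005 0 0 35"

```text
time_s: 38.4
eef_pos: [0.5139, -0.3104, 0.0759]
eef_rot: [0.001, 0.716, -0.698, 0.001]
wrist_force: [-3.4, -4.8, 2.7]
opening: 0.091
grasp_force: 61.3
```

```bash
python3 tq.py; python3 -c "
from h import *
shift([.5138,-.3082,.077],-84.6)"
```

```text
yaw -88.59 F [-3.4 -4.8  2.7] Mz now 0.109 mean 0.073 J6 [0.157 0.07  0.049 0.045]
t 38.55 pos [ 0.5139 -0.3104  0.0759] yaw -88.57 q6 2.38 F [-2.4 -5.   2.9] M [-0.941  0.664  0.075] open 0.089 g 61.3
shift [-0.0022  0.0001 -0.0011] turn [ 0.01 -0.16 -3.97]
```

Emit:
servo_tool --series "1 0 0 0 0 0 1;1 0 0 0 0 0 2;1 0 0 0 0 0 3;1 0 0 0 0 0 3;1 0 0 0 0 0 3;1 0 0 0 0 0 3"

```text
time_s: 39.05
eef_pos: [0.514, -0.3104, 0.0759]
eef_rot: [-0.001, -0.697, 0.717, -0.001]
wrist_force: [-2.9, -5.9, 2.3]
opening: 0.085
grasp_force: 61.3
```

```bash
python3 tq.py; python3 bp.py
```

```text
yaw 268.43 F [-2.9 -5.9  2.3] Mz now 0.094 mean 0.075 J6 [0.083 0.081 0.081 0.081]
band plane 1271 [-0.0067 -0.0085  0.0618] 0.0619
housing 459 [ 0.5132 -0.3171  0.0666]
block z 8751 0.0257
wing top 141 [ 0.514  -0.3103  0.1055]
```

The rest torque extrapolates to zero at about -85°, the angle the key settles at on release. So gear friction holds it there with about 0.2 rad of bite past contact, about 0.2 N m of turning torque, which is snug. The clamp is flat, so I'll release by opening.

Emit:
servo_tool --series "0.2 0 0 0 0 0 0;0.2 0 0 0 0 0 0;0.2 0 0 0 0 0 0;0.2 0 0 0 0 0 0;0.2 0 0 0 0 0 0;0.2 0 0 0 0 0 0;0.2 0 0 -0.01 0 0 0;0.2 0 0 -0.03 0 0 0;0.2 0 0 -0.05 0 0 0;0.2 0 0 -0.06 0 0 0;0.2 0 0 -0.06 0 0 0;0.2 0 0 -0.06 0 0 0"

```text
time_s: 40.25
eef_pos: [0.5144, -0.3089, 0.1361]
eef_rot: [0.0, -0.697, 0.717, -0.001]
wrist_force: [-0.2, 0.8, -0.8]
opening: 0.402
grasp_force: 0.0
```

```bash
python3 st.py; python3 bp.py; python3 - <<'E'
from fit import *
P=cloud(cam('wrist')); W=P[...,2]
k=P[(W>.1025)&(W<.109)&(np.hypot(P[...,0]-.513,P[...,1]+.309)<.02)]; print('wing top',len(k),np.median(k,0).round(4))
E
```

```text
40.25 [ 0.5144 -0.3089  0.1361] [-0.2  0.8 -0.8] J6 2.43
wrist wing 611 [ 0.5146 -0.3128  0.105 ] ((514.6203002929688, -311.87078857421875), (25.096637725830078, 8.939126968383789), 88.6427001953125)
wrist band 1121 [0.0601 0.0617 0.0626]
scene wing 41 [ 0.5123 -0.3127  0.1066] ((512.6146240234375, -311.5030822753906), (24.611499786376953, 9.094231605529785), 89.43701171875)
scene band 92 [0.0592 0.0631 0.0655]
band plane 862 [-0.0105 -0.0092  0.0617] 0.0618
housing 227 [ 0.5116 -0.3181  0.0665]
block z 6218 0.0257
wing top 76 [ 0.5134 -0.308   0.1056]
wing top 606 [ 0.5146 -0.3128  0.1052]
```

The key now holds where I left it (-91.4°) and the clamp is flat and home (band top 0.0617, wing top 0.105). The gripper is clear, so I'm handing in.

```bash
python3 -c "
from bench import ctrl
print(ctrl.hand_in())"
```

```text
the job is handed in; nothing more can be done
None
```

The clamp is seated flat on the shoulder with its key turned to an estimated 0.2 N m (snug), and the job is handed in with the gripper clear; my first release let the key spring back and the second lifted the clamp about 1 mm, so I loosened, re-pressed and retightened it, with torque peaking at an estimated 0.47 N m, close to the 0.5 overtight limit.

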